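# Uncover the keyhole, key the lock box and hold its latch back

## Task

Open the catch of the lock box so a flatmate can lift the lid: turn the black knob clockwise until it clicks over and its metal cover has swung off the keyhole, then take the red-headed key from its wooden stand and work it past the sticky pins until it is fully home in the lock. Turn the key a quarter turn clockwise to its stop and finish while still gripping it and holding it turned, because the lock springs back by itself; leave the saucepan, bowl, jar, spatula and mug where they are.

Things in the scene. Friction and masses are not known exactly. Their poses are not given: they have to be found in the camera images.
- lockbox: Pale grey-green metal lock box, 200 mm (x) by 240 mm (y), 90 mm high, fixed to the table; origin at the centre of its underside. On its lid: the black knob with the keyhole cover, and the brass lock.
- knob_grip (a point): Grip point of the black knob on the lock box lid, on its upright turning axis, 32 mm above the lid. Its bar grip is 12 mm thick (this point's x), 46 mm long (this point's y); the bar's top is 12 mm above this point, the round base (radius 26 mm) 22 mm below it. Axes turn with the knob. An aluminium cover arm ending in a 48 mm disc reaches 97 mm along -y, 24 to 28 mm below this point.
- knob (a joint): Knob angle in rad: 0 = cover over the keyhole, grows clockwise seen from above, stop at 1.2. A spring detent resists (0.12 N m at most) up to 0.6 rad and then snaps the knob on to 1.2; turned past 0.9 and let go it stays at 1.2. The cover has then swung off towards the robot's side of the lid, out of the way.
- keyhole (a point): Centre of the keyhole in the brass lock face, on the upright lock axis, at the height of the face (92 mm above the table, 2 mm above the lid). Axes are the fixed box's (z up): with the lock at 0 the keyway is 13.4 mm long along x, 6.3 mm across along y, with a funnel mouth 4 mm deep and 4 mm wider on every side. The knob axis is at x +20, y +95 mm from here.
- home (a point): Point on the lock axis 36 mm below the keyhole, axes as the keyhole's: the key's tip is here when the key is fully home.
- lock (a joint): Angle of the lock's plug in rad: 0 = at rest, grows clockwise seen from above, stop at 1.571 (a quarter). A spring pulls it back to 0 (0.03 N m at rest, 0.14 N m at the stop). The key has about 0.12 rad of play in the keyway: turn it about 1.7 rad to bring the plug to its stop. The steel bolt at the lid's -y edge draws back as it turns.
- key_bow (a point): Centre of the key's red head, the part to grip: a plate 34 mm wide (x), 10 mm thick (y), 40 mm high (z). Below it the steel blade, 12 mm (x) by 5 mm (y), 36 mm long, round-nosed. This point is 20 mm above the head's underside, 56 mm above the blade's tip. The key works either way round (half turn about z). It starts upright, blade in its stand; lift it straight up. About 40 g.
- key_tip (a point): Tip (lowest point) of the key's blade, 56 mm below key_bow; same axes. Fully home, the head's underside rests on the lock face. Two spring pins with round ends reach 2.8 mm into the keyway from its two y sides, 13 and 24 mm below the face; they yield sideways but stick, so a light push stops there: it takes some 8 to 15 N down, less with small sideways or twisting wiggles.
- key_stand: Wooden key block, 54 x 46 x 48 mm, fixed to the table; origin at the centre of its underside, with an upright slot in the middle. The key head rests on its top, head plane along x.
- saucepan: Aluminium saucepan, 170 mm across, 75 mm high, handle to its -x; origin under its centre. Leave alone.
- bowl: Yellow melamine bowl, 140 mm across, 55 mm high; origin under its centre. Leave alone.
- jar: Small amber jar with black lid, 64 mm across, 85 mm high; origin under its centre. Leave alone.
- spatula: Green spatula 260 mm long lying along its x; leave alone.
- mug: Blue mug, 80 mm across, 90 mm high; origin under its centre. Leave alone.

How it is judged:
By the outcome, as a careful person would: the job done as asked, in the order asked, and still so for the second after the job is handed in, while the arm keeps its last pose, push and grip.
It also fails if it takes over 59 s, if anything falls off the work surface, if the arm or the gripper's body presses on something with over 40 N, if the wrist force passes 120 N, or if a joint passes its speed limit or range.

## Robot

A 6-joint arm with a two-finger parallel gripper is mounted at the origin on the work surface. World frame = base frame: x ahead of the robot, y to its left, z up, the work surface at z = 0. Lengths are in mm, angles in rad, forces in N, time in s.
With the tool pointing down it reaches from about 400 to 925 mm from the base axis. Payload 12.5 kg.
Tool frame: the origin (TCP) lies midway between the tips of the shut fingers; the grasp point (between the pads) lies 19 mm behind it; z points along the fingers, y is the direction in which the jaws open and shut (so a half turn about z gives the same grasp; the last joint's range is limited). The gripper opens to 95 mm and grips with 3 to 60 N. Pads are 20 mm wide; open, the fingers measure 119 mm over their backs; the gripper's body (75 mm by 180 mm) begins 59 mm behind the grasp point.
Start: joints at [1.173, 0.491, 1.559, -0, 1.092, -0.106], TCP at [179.781, 598.603, 214.661] pointing down, gripper open.
Joint ranges: [-3.1, 3.1], [-0.84, 2.19], [0.05, 2.79], [-1.13, 4.28], [0.06, 2.93], [-2.69, 2.69]. Speed limits (rad/s): [2.22, 2.22, 2.79, 3.14, 3.14, 3.14].

## Interface

Orientations are given as [roll, pitch, yaw] about the fixed x, y, z axes, in that order (R = Rz(yaw) Ry(pitch) Rx(roll)).
In Python, from cell import env gives the robot as it stands.
- The arm moves only by the tool arm_command, never from a script. Its argument "steps" is a list of rows, each an object of numbers: "dx", "dy", "dz": the shift along the tool's x, y, z as a fraction of full scale; "rx", "ry", "rz": the turn, a rotation vector about the tool's x, y, z as a fraction of full scale; "claw": the gripper command: -1 is fully open, 1 is shut, values between are in proportion. In form: [{"dx": .., "dy": .., "dz": .., "rx": .., "ry": .., "rz": .., "claw": ..}, ...]. A call has 1 to 10 rows; each row shifts and turns the pose as measured when the row begins, along the tool's axes as they then stand; what a row does not reach is not made up. Full scale, the value 1, is 0.8 m for a shift and 90 degrees for a turn. A row lasts 1/8 s, in which the tool goes at most 62.5 mm and 10.7 degrees, less where a joint would pass 70% of its speed; a pose out of reach is approached as far as the arm can. A call with a number of a shift or a turn outside -1 to 1 is refused whole. A call with a gripper value outside its range is refused whole. The fingers move at their own pace and stop on an object; the grip force is fixed at half the most. Time passes only in rows, so rows that do not move let the fingers close. It gives the time, the measured TCP pose, the force and the opening at its end, in the units of the state.
- env.state(): the state, without advancing time (a new reading comes with each control period).
- env.read_camera(name): name is "scene" or "top" or "wrist"; returns (picture, depth): 384x512x3 uint8, red, green, blue; 384x512 float32, mm along the optical axis (not along the pixel's ray), 0 where there is no reading.
- env.get_calibration(name): a dict with "vfov" (degrees; the focal length in pixels is half the picture's height over the tangent of half this angle, whatever the lens; pixels are square), "cx", "cy" (the principal point, pixels), "xyz" and "attitude" of the camera in the world. Camera axes: x right, y up, looking along -z (the intrinsics and any distortion apply to the point x, -y, -z); pixel columns grow to the right and rows downward; lengths in mm; the calibration is good to about 2 mm. A picture is of the moment at which its call begins: read the wrist's pose just before it. get_calibration takes no time and is no camera call; for the wrist camera it gives the pose at the moment of the call.
- env.job_done(): hands the job in, once; it reports no verdict.
The state is a dict: "t": time; "joints": joint angles; "qvel": joint speeds; "tau": joint torques, N m; "eef_pos": TCP position; "tcp_rot": TCP orientation; "ft_force": force on the tool from outside, world axes, zero at the start; "moment": the same for the moment, N m; "opening": opening from 0.0 (shut) to 1.0 (fully open).
Only numpy, scipy, OpenCV 4.12 (cv2) and the standard library are available. Lean on these libraries where they do the work, as an engineer would, in place of code of your own. Each camera call takes 0.05 s, during which the arm holds its last target.

## Working session

There is one attempt and no reset: what is moved stays moved. The work goes in short steps, Python scripts to look and compute and a tool call to move; the robot and the scene stay as the last step left them, time stands still between calls to the robot, and variables do not carry over. Pictures are saved under pics/ and viewed, and the job is handed in when it is done.

Besides the shell and the picture viewer there is one more tool, called after ">>>" in YAML: its name, and indented under it one key for each argument. arm_command: Moves the arm, as the interface text tells. Its arguments: {"type":"object","properties":{"steps":{"type":"array","items":{"type":"object","properties":{"dx":{"type":"number"},"dy":{"type":"number"},"dz":{"type":"number"},"rx":{"type":"number"},"ry":{"type":"number"},"rz":{"type":"number"},"claw":{"type":"number"}}}}},"required":["steps"]}

```bash
ls; mkdir -p pics; python3 - <<'E'
from cell import env
import cv2
print(env.state())
for n in ["scene","top","wrist"]:
    c=env.get_calibration(n); print(n,c)
    p,d=env.read_camera(n)
    cv2.imwrite(f"pics/{n}0.png",p[:,:,::-1])
    import numpy as np
    np.savez(f"{n}0.npz",p=p,d=d,c=np.array(c,dtype=object))
E
```

```text
pics
{'t': 0.0, 'joints': array([ 1.17340357e+00,  4.91547052e-01,  1.55945531e+00,  1.51306417e-05,
        1.09169074e+00, -1.05587357e-01]), 'qvel': array([-9.70621616e-04, -6.96264829e-05, -2.01887700e-04,  1.50380547e-03,
        6.75158872e-04, -2.41038037e-03]), 'tau': array([ 1.71371516e-05, -6.12654734e+01, -2.58165944e+01,  6.92673004e-02,
        4.82658797e-02, -1.25257079e-04]), 'eef_pos': array([179.6731882 , 598.36213744, 214.06749918]), 'tcp_rot': array([-3.14049974e+00, -1.29322672e-04,  2.84978020e+00]), 'ft_force': array([-0.228443  , -0.72182626, -0.49020709]), 'moment': array([-0.04013251,  0.01175598, -0.05453401]), 'opening': 1.0000942134060116}
scene {'vfov': 56.545215603093574, 'cx': 257.53253491184284, 'cy': 198.0240072041923, 'xyz': array([1036.87297661,  501.98410984,  956.43382537]), 'attitude': array([0.65840291, 0.00656334, 2.37846455])}
top {'vfov': 56.81273106669265, 'cx': 262.6732608546529, 'cy': 189.53359989461603, 'xyz': array([3.78778583e+02, 1.11557104e+00, 1.13114922e+03]), 'attitude': array([ 2.01952128e-01, -1.18792535e-03, -1.57356257e+00])}
wrist {'vfov': 69.53478771096792, 'cx': 246.6280770276515, 'cy': 195.1200437572273, 'xyz': array([110.47197295, 619.27636366, 385.10020484]), 'attitude': array([-2.59220929e-01,  1.14162053e-03,  1.27927443e+00])}
```

View pics/scene0.png

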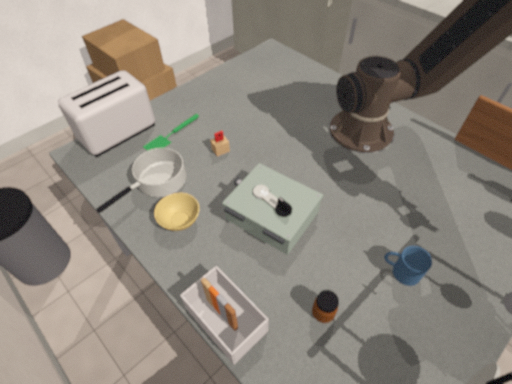

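View pics/top0.png

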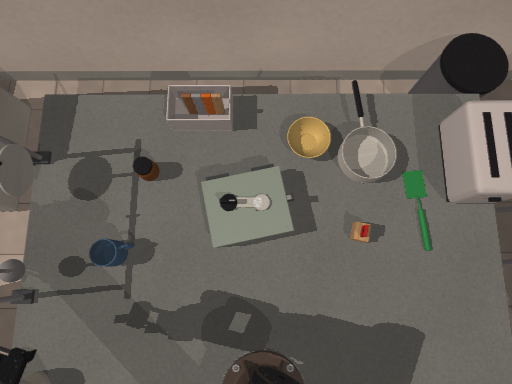

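View pics/wrist0.png

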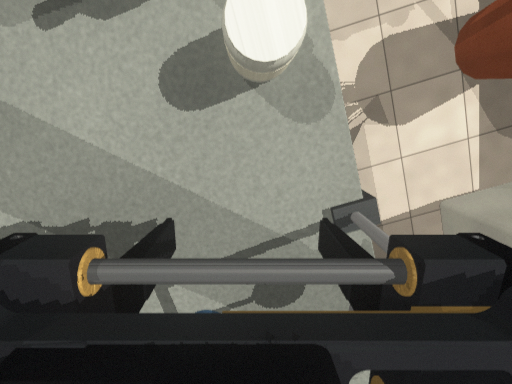

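Box, knob (229,202), cover disc (262,202) and red key (362,231) are all visible in the top view. Next I'll measure them.

```bash
cat > h.py <<'E'
import numpy as np, cv2
from scipy.spatial.transform import Rotation as R
def load(n):
    z=np.load(n,allow_pickle=True); return z['p'],z['d'],z['c'].item()
def K(c,h=384):
    return h/2/np.tan(np.radians(c['vfov'])/2)
def Rc(c): return R.from_euler('xyz',c['attitude']).as_matrix()
def cloud(d,c):
    f=K(c); v,u=np.mgrid[:d.shape[0],:d.shape[1]]
    P=np.stack([(u-c['cx'])/f*d,-(v-c['cy'])/f*d,-d],-1)
    return P@Rc(c).T+c['xyz']
def plane(uv,c,z):
    uv=np.atleast_2d(uv).astype(float); f=K(c)
    r=np.stack([(uv[:,0]-c['cx'])/f,-(uv[:,1]-c['cy'])/f,-np.ones(len(uv))],-1)@Rc(c).T
    return c['xyz']+r*((z-c['xyz'][2])/r[:,2])[:,None]
def proj(X,c):
    q=(np.atleast_2d(X)-c['xyz'])@Rc(c); f=K(c)
    return np.stack([c['cx']+f*q[:,0]/-q[:,2], c['cy']-f*q[:,1]/-q[:,2]],-1)
E
python3 - <<'E'
from h import *
for n in ['top0','scene0']:
    p,d,c=load(n+'.npz'); X=cloud(d,c); print(n, c.keys())
    hsv=cv2.cvtColor(p,cv2.COLOR_RGB2HSV)
    z=X[...,2]
    lid=((abs(z-90)<6)&(d>0)&(X[...,0]>350)&(X[...,0]<750)&(abs(X[...,1])<250)).astype(np.uint8)
    nn,l,st,ce=cv2.connectedComponentsWithStats(lid); i=1+st[1:,4].argmax(); m=l==i
    print('lid z med',np.median(z[m]),'n',m.sum())
    cs,_=cv2.findContours(m.astype(np.uint8),0,2); cn=max(cs,key=cv2.contourArea)
    W=plane(cn.reshape(-1,2),c,90)[:,:2].astype(np.float32)
    print('rect',cv2.minAreaRect(W))
    H=hsv[...,0].astype(int);S=hsv[...,1];V=hsv[...,2]
    red=(((H<6)|(H>173))&(S>150)&(V>80)).astype(np.uint8)
    nn,l,st,ce=cv2.connectedComponentsWithStats(red)
    for i in range(1,nn):
        if st[i,4]>8:
            mm=(l==i)&(d>0); print('red',st[i],ce[i],np.median(X[mm],0),X[mm].min(0),X[mm].max(0))
    # black knob & white disc on lid
    for nm,mk in [('black',(V<45)),('white',(V>170)&(S<40))]:
        mm=mk&(z>85)&(z<150)&(X[...,0]>430)&(X[...,0]<700)&(abs(X[...,1])<180)
        nn,l,st,ce=cv2.connectedComponentsWithStats(mm.astype(np.uint8))
        for i in range(1,nn):
            if st[i,4]>15: print(nm,st[i],ce[i],np.median(X[l==i],0),X[l==i].min(0),X[l==i].max(0))
    s=400
E
```

```text
top0 dict_keys(['vfov', 'cx', 'cy', 'xyz', 'attitude'])
lid z med 90.2703794114625 n 4921
rect ((551.3981323242188, 38.915306091308594), (211.128173828125, 261.58209228515625), 11.987144470214844)
red [360 225   8  12  69] [364.         230.66666667] [ 469.53084091 -299.21250041   86.30189573] [ 453.21223671 -307.4943513    55.01810588] [ 485.72200881 -293.49864452   91.64707474]
black [220 194  17  17 204] [227.98529412 202.03921569] [547.58606705 101.26130793 101.91382016] [528.60284672  77.58150707  96.19080748] [577.12495923 122.17148436 139.24672675]
white [237 195  32  15 283] [256.21908127 202.05300353] [552.28878952  13.21257198  98.49995768] [531.24198756 -16.29752578  93.32832932] [574.29001285  74.83453275 102.69693034]
scene0 dict_keys(['vfov', 'cx', 'cy', 'xyz', 'attitude'])
lid z med 88.60012362221357 n 3803
rect ((556.0108642578125, 38.94501495361328), (214.81216430664062, 265.1632385253906), 11.691277503967285)
red [215 132   8   9  62] [218.53225806 136.12903226] [ 474.48577801 -298.36146467   73.48453445] [ 460.98248378 -306.06273496   49.27583227] [ 490.05720096 -293.09209222   88.31352017]
black [276 201  15  15 144] [282.70833333 208.52083333] [561.22634965 104.59290974 108.29454948] [552.4396469   83.25109005  95.49803986] [578.93036926 125.0216654  134.00581727]
white [ 224  164   98   76 3504] [272.8244863 199.9375   ] [549.74712921  45.68314001  88.7728729 ] [430.55613042 -87.2314796   85.00249598] [663.28088969 179.40748491 129.87128855]
```

```bash
python3 - <<'E'
from h import *
p,d,c=load('top0.npz')
a=cv2.resize(p[160:255,190:300],None,fx=6,fy=6,interpolation=cv2.INTER_CUBIC)
cv2.imwrite('pics/c1.png',a[:,:,::-1])
a=cv2.resize(p[205:255,335:385],None,fx=8,fy=8,interpolation=cv2.INTER_CUBIC)
p,d,c=load('scene0.npz')
b=cv2.resize(p[120:170,200:250],None,fx=8,fy=8,interpolation=cv2.INTER_CUBIC)
cv2.imwrite('pics/c2.png',np.hstack([a,b])[:,:,::-1])
E
```

```text
(no output)
```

View pics/c1.png

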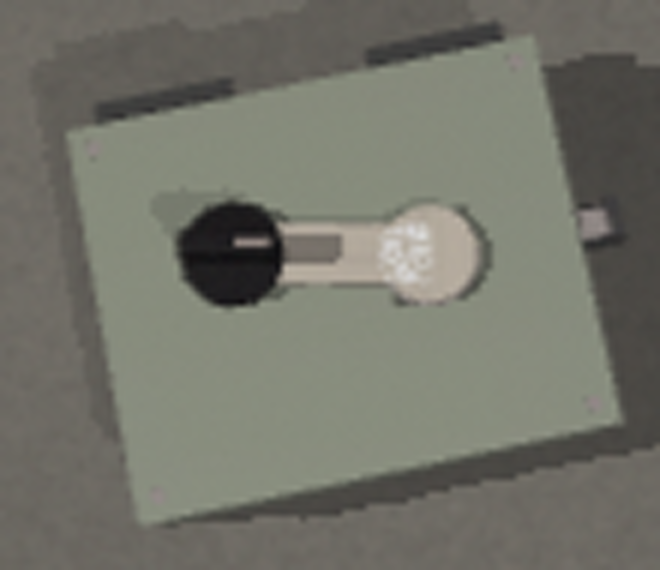

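View pics/c2.png

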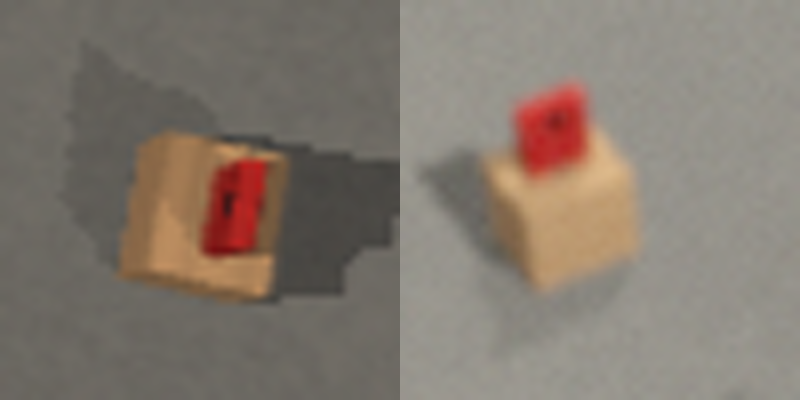

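```bash
cat >> h.py <<'E'
def plan(cur,yaw,tgt,tyaw,n=None,claw=-1,tyn=None):
    """tool-down rows from cur(yaw) to tgt(tyaw); all in mm/rad"""
    cur=np.array(cur,float);tgt=np.array(tgt,float)
    dy=(tyaw-yaw+np.pi)%(2*np.pi)-np.pi
    if n is None: n=int(np.ceil(max(np.linalg.norm(tgt-cur)/58,abs(dy)/np.radians(10),1)))
    rows=[]
    for i in range(n):
        y=yaw+dy*i/n; w=(tgt-cur)/n
        t=np.array([[np.cos(y),np.sin(y),0],[np.sin(y),-np.cos(y),0],[0,0,-1]])@w/800
        rows.append(dict(dx=round(t[0],4),dy=round(t[1],4),dz=round(t[2],4),rz=round(-dy/n/(np.pi/2),4),claw=claw))
    import json;print(n,json.dumps(rows))
def goto(tgt,tyaw,n=None,claw=-1):
    from cell import env
    s=env.state(); print('t',s['t'],'pos',s['eef_pos'].round(1),'rot',s['tcp_rot'].round(4),'q6',s['joints'][5].round(3),'op',round(s['opening'],3),'F',s['ft_force'].round(1))
    plan(s['eef_pos'],s['tcp_rot'][2],tgt,tyaw,n,claw)
E
python3 -c "
from h import *
goto([548,10,240],1.571)"
```

```text
t 0.15 pos [179.7 598.4 214.2] rot [-3.1408e+00 -1.0000e-04  2.8498e+00] q6 -0.106 op 1.002 F [ 0.   0.4 -0.1]
12 [{"dx": -0.0544, "dy": -0.0477, "dz": -0.0027, "rz": 0.0678, "claw": -1}, {"dx": -0.0591, "dy": -0.0416, "dz": -0.0027, "rz": 0.0678, "claw": -1}, {"dx": -0.0632, "dy": -0.0351, "dz": -0.0027, "rz": 0.0678, "claw": -1}, {"dx": -0.0666, "dy": -0.0282, "dz": -0.0027, "rz": 0.0678, "claw": -1}, {"dx": -0.0692, "dy": -0.0209, "dz": -0.0027, "rz": 0.0678, "claw": -1}, {"dx": -0.0711, "dy": -0.0134, "dz": -0.0027, "rz": 0.0678, "claw": -1}, {"dx": -0.0721, "dy": -0.0058, "dz": -0.0027, "rz": 0.0678, "claw": -1}, {"dx": -0.0723, "dy": 0.0019, "dz": -0.0027, "rz": 0.0678, "claw": -1}, {"dx": -0.0717, "dy": 0.0096, "dz": -0.0027, "rz": 0.0678, "claw": -1}, {"dx": -0.0702, "dy": 0.0171, "dz": -0.0027, "rz": 0.0678, "claw": -1}, {"dx": -0.068, "dy": 0.0245, "dz": -0.0027, "rz": 0.0678, "claw": -1}, {"dx": -0.065, "dy": 0.0316, "dz": -0.0027, "rz": 0.0678, "claw": -1}]
```

>>> arm_command:
  steps:
    - {"dx": -0.054, "dy": -0.048, "dz": -0.003, "rz": 0.068, "claw": -1}
    - {"dx": -0.059, "dy": -0.042, "dz": -0.003, "rz": 0.068, "claw": -1}
    - {"dx": -0.063, "dy": -0.035, "dz": -0.003, "rz": 0.068, "claw": -1}
    - {"dx": -0.067, "dy": -0.028, "dz": -0.003, "rz": 0.068, "claw": -1}
    - {"dx": -0.069, "dy": -0.021, "dz": -0.003, "rz": 0.068, "claw": -1}
    - {"dx": -0.071, "dy": -0.013, "dz": -0.003, "rz": 0.068, "claw": -1}
    - {"dx": -0.072, "dy": -0.006, "dz": -0.003, "rz": 0.068, "claw": -1}
    - {"dx": -0.072, "dy": 0.002, "dz": -0.003, "rz": 0.068, "claw": -1}
    - {"dx": -0.072, "dy": 0.01, "dz": -0.003, "rz": 0.068, "claw": -1}
    - {"dx": -0.07, "dy": 0.017, "dz": -0.003, "rz": 0.068, "claw": -1}

```text
$.steps[0]: bad value
```

```bash
python3 -c "
from h import *
goto([548,10,240],1.571)"
```

```text
t 0.15 pos [179.7 598.4 214.2] rot [-3.1408e+00 -1.0000e-04  2.8498e+00] q6 -0.106 op 1.002 F [ 0.   0.4 -0.1]
12 [{"dx": -0.0544, "dy": -0.0477, "dz": -0.0027, "rz": 0.0678, "claw": -1}, {"dx": -0.0591, "dy": -0.0416, "dz": -0.0027, "rz": 0.0678, "claw": -1}, {"dx": -0.0632, "dy": -0.0351, "dz": -0.0027, "rz": 0.0678, "claw": -1}, {"dx": -0.0666, "dy": -0.0282, "dz": -0.0027, "rz": 0.0678, "claw": -1}, {"dx": -0.0692, "dy": -0.0209, "dz": -0.0027, "rz": 0.0678, "claw": -1}, {"dx": -0.0711, "dy": -0.0134, "dz": -0.0027, "rz": 0.0678, "claw": -1}, {"dx": -0.0721, "dy": -0.0058, "dz": -0.0027, "rz": 0.0678, "claw": -1}, {"dx": -0.0723, "dy": 0.0019, "dz": -0.0027, "rz": 0.0678, "claw": -1}, {"dx": -0.0717, "dy": 0.0096, "dz": -0.0027, "rz": 0.0678, "claw": -1}, {"dx": -0.0702, "dy": 0.0171, "dz": -0.0027, "rz": 0.0678, "claw": -1}, {"dx": -0.068, "dy": 0.0245, "dz": -0.0027, "rz": 0.0678, "claw": -1}, {"dx": -0.065, "dy": 0.0316, "dz": -0.0027, "rz": 0.0678, "claw": -1}]
```

>>> arm_command:
  steps:
    - {"dx": -0.054, "dy": -0.048, "dz": -0.003, "rx": 0, "ry": 0, "rz": 0.068, "claw": -1}
    - {"dx": -0.059, "dy": -0.042, "dz": -0.003, "rx": 0, "ry": 0, "rz": 0.068, "claw": -1}
    - {"dx": -0.063, "dy": -0.035, "dz": -0.003, "rx": 0, "ry": 0, "rz": 0.068, "claw": -1}
    - {"dx": -0.067, "dy": -0.028, "dz": -0.003, "rx": 0, "ry": 0, "rz": 0.068, "claw": -1}
    - {"dx": -0.069, "dy": -0.021, "dz": -0.003, "rx": 0, "ry": 0, "rz": 0.068, "claw": -1}
    - {"dx": -0.071, "dy": -0.013, "dz": -0.003, "rx": 0, "ry": 0, "rz": 0.068, "claw": -1}
    - {"dx": -0.072, "dy": -0.006, "dz": -0.003, "rx": 0, "ry": 0, "rz": 0.068, "claw": -1}
    - {"dx": -0.072, "dy": 0.002, "dz": -0.003, "rx": 0, "ry": 0, "rz": 0.068, "claw": -1}
    - {"dx": -0.072, "dy": 0.01, "dz": -0.003, "rx": 0, "ry": 0, "rz": 0.068, "claw": -1}
    - {"dx": -0.07, "dy": 0.017, "dz": -0.003, "rx": 0, "ry": 0, "rz": 0.068, "claw": -1}

```text
t: 1.4
eef_pos: [485.7, 91.0, 238.0]
tcp_rot: [-3.141, 0.001, 1.753]
ft_force: [1.0, -0.1, 0.4]
opening: 0.997
```

```bash
python3 -c "
from h import *
goto([548,10,240],1.571)"
```

```text
t 1.4 pos [485.7  91.  238. ] rot [-3.1413e+00  1.5000e-03  1.7534e+00] q6 -0.129 op 0.997 F [ 1.  -0.1  0.4]
2 [{"dx": -0.0569, "dy": 0.0291, "dz": -0.0013, "rz": 0.058, "claw": -1}, {"dx": -0.054, "dy": 0.0342, "dz": -0.0013, "rz": 0.058, "claw": -1}]
```

>>> arm_command:
  steps:
    - {"dx": -0.057, "dy": 0.029, "dz": -0.001, "rx": 0, "ry": 0, "rz": 0.058, "claw": -1}
    - {"dx": -0.054, "dy": 0.034, "dz": -0.001, "rx": 0, "ry": 0, "rz": 0.058, "claw": -1}
    - {"dx": 0, "dy": 0, "dz": 0, "rx": 0, "ry": 0, "rz": 0, "claw": -1}

```text
t: 1.78
eef_pos: [550.5, 3.3, 239.3]
tcp_rot: [-3.141, 0.002, 1.559]
ft_force: [0.4, 0.3, 0.1]
opening: 0.998
```

```bash
cat > cap.py <<'E'
import sys
from h import *
from cell import env
def cap(n,tag):
    s=env.state(); c=env.get_calibration(n); p,d=env.read_camera(n)
    np.savez(f"{tag}.npz",p=p,d=d,c=np.array(c,dtype=object)); cv2.imwrite(f"pics/{tag}.png",p[:,:,::-1])
    print(tag,'t',s['t'],s['eef_pos'].round(1),s['tcp_rot'].round(4),s['joints'].round(3))
    return p,d,c
if __name__=='__main__': cap(sys.argv[1],sys.argv[2])
E
python3 cap.py wrist w1
```

```text
w1 t 1.775 [550.5   3.3 239.3] [-3.1414e+00  1.6000e-03  1.5588e+00] [-0.113  0.36   1.711 -0.002  1.071 -0.1  ]
```

View pics/w1.png

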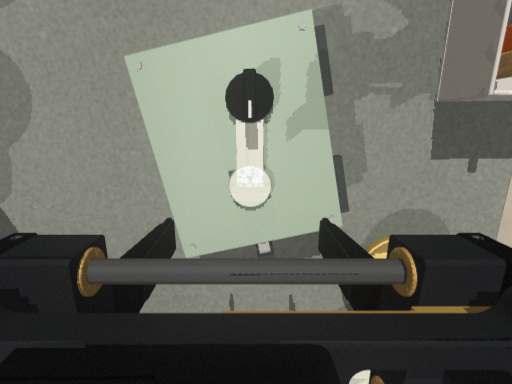

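```bash
python3 - <<'E'
from h import *
p,d,c=load('w1.npz'); X=cloud(d,c); hsv=cv2.cvtColor(p,cv2.COLOR_RGB2HSV); V=hsv[...,2];S=hsv[...,1];H=hsv[...,0]
u,v=np.meshgrid(np.arange(512),np.arange(384))
print('depth z lid',X[150,190],X[80,200],X[230,300])
# lid mask by colour
lid=((X[...,2]>80)&(v<262)&(u>110)&(u<350)&(d>0)&(d<345)).astype(np.uint8)
reg=(H>35)&(H<85)&(S>20)&(V>110)&(v<255)&(abs(X[...,2]-90)<12)
cs,_=cv2.findContours(reg.astype(np.uint8),0,1); cn=max(cs,key=cv2.contourArea).reshape(-1,2)
W=plane(cn,c,90)[:,:2].astype(np.float32); print('lid rect',cv2.minAreaRect(W))
blk=(V<60)&(v<140)&(v>60)&(u>215)&(u<285)
blk=cv2.morphologyEx(blk.astype(np.uint8),cv2.MORPH_OPEN,np.ones((3,3)))
cs,_=cv2.findContours(blk,0,1); cn=max(cs,key=cv2.contourArea).reshape(-1,2); 
W=plane(cn,c,99)[:,:2].astype(np.float32); print('knob enc',cv2.minEnclosingCircle(W), cv2.boundingRect(cn), W.min(0),W.max(0))
dz=(X[...,2]>126)&(X[...,2]<145)&(v<150)&(u>200)&(u<300)
print('bar',dz.sum(),X[dz].mean(0),X[dz].min(0),X[dz].max(0)); 
cs,_=cv2.findContours(dz.astype(np.uint8),0,1); cn=max(cs,key=cv2.contourArea).reshape(-1,2); print(cv2.minAreaRect(plane(cn,c,134)[:,:2].astype(np.float32)))
wh=(V>170)&(S<45)&(v>160)&(v<212)&(u>220)&(u<280)
cs,_=cv2.findContours(wh.astype(np.uint8),0,1); cn=max(cs,key=cv2.contourArea).reshape(-1,2)
W=plane(cn,c,98)[:,:2].astype(np.float32); print('disc',cv2.minEnclosingCircle(W),W.min(0),W.max(0))
a=cv2.resize(p[50:260,120:345],None,fx=3.4,fy=2.8*3.4/2.8,interpolation=cv2.INTER_CUBIC)[:600]
cv2.imwrite('pics/w1c.png',a[:,:,::-1][:, :800])
E
```

```text
depth z lid [485.84503615  44.49743358  91.21647814] [501.11390537 119.12401561  89.47595281] [615.31514568 -54.91701827  91.44017772]
lid rect ((544.5086059570312, 46.42717742919922), (200.9519500732422, 240.95460510253906), 11.862066268920898)
knob enc ((554.1400146484375, 101.67680358886719), 26.452417373657227) (226, 69, 47, 53) [529.2177   75.66942] [578.318    127.902466]
bar 655 [553.55800809  99.9129479  134.75991344] [547.62483853  76.60957779 126.36962428] [559.2288554  122.20431954 137.88356198]
((553.3892822265625, 99.29527282714844), (45.40548324584961, 11.437849044799805), 89.78008270263672)
disc ((554.1043701171875, 1.5221256017684937), 44.933143615722656) [519.36884 -27.79195] [588.1582    32.417698]
```

View pics/w1c.png

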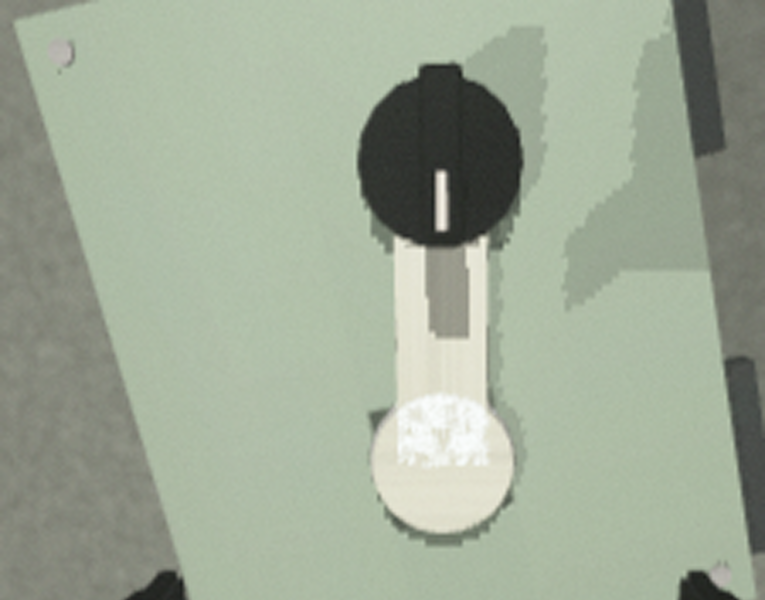

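Knob axis ≈ (553.5, 100), its bar along world y; box yaw 0.207. Sizes fit (200×241, bar 45×11.4). Keyhole expected at about (553.5, 3).

```bash
python3 -c "
from h import *
goto([553.5,100,200],1.571,3)
plan([553.5,100,200],1.571,[553.5,100,107],1.571,4)"
```

```text
t 1.825 pos [549.5   4.5 239.3] rot [-3.1407e+00  1.3000e-03  1.5609e+00] q6 -0.101 op 0.999 F [-0.1  0.5 -0.5]
3 [{"dx": 0.0398, "dy": 0.0013, "dz": 0.0164, "rz": -0.0021, "claw": -1}, {"dx": 0.0398, "dy": 0.0014, "dz": 0.0164, "rz": -0.0021, "claw": -1}, {"dx": 0.0398, "dy": 0.0015, "dz": 0.0164, "rz": -0.0021, "claw": -1}]
4 [{"dx": 0.0, "dy": 0.0, "dz": 0.0291, "rz": -0.0, "claw": -1}, {"dx": 0.0, "dy": 0.0, "dz": 0.0291, "rz": -0.0, "claw": -1}, {"dx": 0.0, "dy": 0.0, "dz": 0.0291, "rz": -0.0, "claw": -1}, {"dx": 0.0, "dy": 0.0, "dz": 0.0291, "rz": -0.0, "claw": -1}]
```

>>> arm_command:
  steps:
    - {"dx": 0.04, "dy": 0.0014, "dz": 0.016, "rx": 0, "ry": 0, "rz": -0.002, "claw": -1}
    - {"dx": 0.04, "dy": 0.0014, "dz": 0.016, "rx": 0, "ry": 0, "rz": -0.002, "claw": -1}
    - {"dx": 0.04, "dy": 0.0014, "dz": 0.016, "rx": 0, "ry": 0, "rz": -0.002, "claw": -1}
    - {"dx": 0, "dy": 0, "dz": 0, "rx": 0, "ry": 0, "rz": 0, "claw": -0.5}

```text
t: 2.33
eef_pos: [550.4, 105.8, 199.7]
tcp_rot: [-3.139, 0.001, 1.575]
ft_force: [-0.2, -1.0, -0.4]
opening: 0.94
```

```bash
python3 -c "
from h import *
goto([553.5,100,107],1.571,4)
"
```

```text
t 2.325 pos [550.4 105.8 199.7] rot [-3.1392e+00  1.0000e-03  1.5753e+00] q6 0.068 op 0.94 F [-0.2 -1.  -0.4]
4 [{"dx": -0.0018, "dy": 0.001, "dz": 0.029, "rz": 0.0007, "claw": -1}, {"dx": -0.0018, "dy": 0.001, "dz": 0.029, "rz": 0.0007, "claw": -1}, {"dx": -0.0018, "dy": 0.001, "dz": 0.029, "rz": 0.0007, "claw": -1}, {"dx": -0.0018, "dy": 0.001, "dz": 0.029, "rz": 0.0007, "claw": -1}]
```

>>> arm_command:
  steps:
    - {"dx": -0.003, "dy": 0.002, "dz": 0.029, "rx": 0, "ry": 0, "rz": 0.001, "claw": -0.5}
    - {"dx": -0.002, "dy": 0.001, "dz": 0.029, "rx": 0, "ry": 0, "rz": 0.001, "claw": -0.5}
    - {"dx": -0.001, "dy": 0.001, "dz": 0.029, "rx": 0, "ry": 0, "rz": 0, "claw": -0.5}
    - {"dx": -0.001, "dy": 0, "dz": 0.02, "rx": 0, "ry": 0, "rz": 0, "claw": -0.5}
    - {"dx": 0, "dy": 0, "dz": 0, "rx": 0, "ry": 0, "rz": 0, "claw": -0.5}

```text
t: 2.95
eef_pos: [552.1, 100.6, 114.4]
tcp_rot: [3.141, 0.001, 1.578]
ft_force: [-0.5, 0.4, 0.3]
opening: 0.747
```

```bash
python3 -c "
from h import *
goto([553.5,100,107],1.571,1)
"
```

```text
t 2.95 pos [552.1 100.6 114.4] rot [3.1414e+00 1.2000e-03 1.5778e+00] q6 0.057 op 0.747 F [-0.5  0.4  0.3]
1 [{"dx": -0.0008, "dy": 0.0017, "dz": 0.0092, "rz": 0.0044, "claw": -1}]
```

>>> arm_command:
  steps:
    - {"dx": -0.001, "dy": 0.002, "dz": 0.007, "rx": 0, "ry": 0, "rz": 0.004, "claw": 1}
    - {"dx": 0, "dy": 0, "dz": 0, "rx": 0, "ry": 0, "rz": 0, "claw": 1}
    - {"dx": 0, "dy": 0, "dz": 0, "rx": 0, "ry": 0, "rz": 0, "claw": 1}
    - {"dx": 0, "dy": 0, "dz": 0, "rx": 0, "ry": 0, "rz": 0, "claw": 1}
    - {"dx": 0, "dy": 0, "dz": 0, "rx": 0, "ry": 0, "rz": 0, "claw": 1}
    - {"dx": 0, "dy": 0, "dz": 0, "rx": 0, "ry": 0, "rz": 0, "claw": 1}

```text
t: 3.7
eef_pos: [554.8, 99.8, 110.9]
tcp_rot: [3.138, 0.001, 1.572]
ft_force: [-0.5, 0.0, -0.5]
opening: 0.174
```

>>> arm_command:
  steps:
    - {"dx": 0, "dy": 0, "dz": 0, "rx": 0, "ry": 0, "rz": 0, "claw": 1}
    - {"dx": 0, "dy": 0, "dz": 0, "rx": 0, "ry": 0, "rz": 0, "claw": 1}
    - {"dx": 0, "dy": 0, "dz": 0, "rx": 0, "ry": 0, "rz": 0, "claw": 1}

```text
t: 4.08
eef_pos: [554.2, 99.8, 110.9]
tcp_rot: [3.139, 0.001, 1.571]
ft_force: [-0.3, -0.4, 1.2]
opening: 0.125
```

>>> arm_command:
  steps:
    - {"dx": 0, "dy": 0, "dz": 0, "rx": 0, "ry": 0, "rz": 0.08, "claw": 1}
    - {"dx": 0, "dy": 0, "dz": 0, "rx": 0, "ry": 0, "rz": 0.09, "claw": 1}
    - {"dx": 0, "dy": 0, "dz": 0, "rx": 0, "ry": 0, "rz": 0.09, "claw": 1}
    - {"dx": 0, "dy": 0, "dz": 0, "rx": 0, "ry": 0, "rz": 0.09, "claw": 1}
    - {"dx": 0, "dy": 0, "dz": 0, "rx": 0, "ry": 0, "rz": 0.09, "claw": 1}
    - {"dx": 0, "dy": 0, "dz": 0, "rx": 0, "ry": 0, "rz": 0.09, "claw": 1}
    - {"dx": 0, "dy": 0, "dz": 0, "rx": 0, "ry": 0, "rz": 0.08, "claw": 1}

```text
t: 4.95
eef_pos: [554.1, 99.9, 110.9]
tcp_rot: [3.139, -0.001, 0.584]
ft_force: [-1.2, 0.2, 1.7]
opening: 0.121
```

>>> arm_command:
  steps:
    - {"dx": 0, "dy": 0, "dz": 0, "rx": 0, "ry": 0, "rz": 0.07, "claw": 1}
    - {"dx": 0, "dy": 0, "dz": 0, "rx": 0, "ry": 0, "rz": 0.05, "claw": 1}
    - {"dx": 0, "dy": 0, "dz": 0, "rx": 0, "ry": 0, "rz": 0, "claw": 1}

```text
t: 5.32
eef_pos: [554.1, 99.9, 110.9]
tcp_rot: [3.14, -0.001, 0.389]
ft_force: [-1.4, -0.5, 1.4]
opening: 0.122
```

>>> arm_command:
  steps:
    - {"dx": 0, "dy": 0, "dz": 0, "rx": 0, "ry": 0, "rz": 0, "claw": -0.3}
    - {"dx": 0, "dy": 0, "dz": 0, "rx": 0, "ry": 0, "rz": 0, "claw": -0.3}
    - {"dx": 0, "dy": 0, "dz": 0, "rx": 0, "ry": 0, "rz": 0, "claw": -0.3}
    - {"dx": 0, "dy": 0, "dz": -0.03, "rx": 0, "ry": 0, "rz": 0, "claw": -0.3}
    - {"dx": 0, "dy": 0, "dz": -0.05, "rx": 0, "ry": 0, "rz": 0, "claw": -0.3}
    - {"dx": 0, "dy": 0, "dz": -0.05, "rx": 0, "ry": 0, "rz": 0, "claw": -0.3}
    - {"dx": 0, "dy": 0, "dz": -0.03, "rx": 0, "ry": 0, "rz": 0, "claw": -0.3}
    - {"dx": 0, "dy": 0, "dz": 0, "rx": 0, "ry": 0, "rz": 0, "claw": -0.3}

```text
t: 6.32
eef_pos: [554.1, 100.0, 242.1]
tcp_rot: [3.139, -0.001, 0.395]
ft_force: [0.2, -0.1, 0.6]
opening: 0.646
```

```bash
python3 - <<'E'
from h import *
for n in ['top0','scene0']:
    p,d,c=load(n+'.npz'); X=cloud(d,c)
    m=(X[...,2]>38)&(X[...,2]<110)&(X[...,0]>420)&(X[...,0]<530)&(X[...,1]<-250)&(X[...,1]>-350)
    print(n, X[m&(X[...,2]>78)].mean(0), m.sum())
    # red top rect
    hsv=cv2.cvtColor(p,cv2.COLOR_RGB2HSV);H=hsv[...,0].astype(int)
    red=(((H<6)|(H>173))&(hsv[...,1]>150)&(hsv[...,2]>60)&m)
    cs,_=cv2.findContours(red.astype(np.uint8),0,1); cn=max(cs,key=cv2.contourArea).reshape(-1,2)
    for z in (88,68,48): print(z,cv2.minAreaRect(plane(cn,c,z)[:,:2].astype(np.float32)))
goto([425,-275,250],-2.93)
E
```

```text
top0 [ 469.87634761 -300.51941567   87.01187677] 289
88 ((469.0884704589844, -297.39013671875), (17.605310440063477, 35.97089767456055), 75.47457885742188)
68 ((470.8199768066406, -303.1133117675781), (17.94281768798828, 36.66054916381836), 75.47444152832031)
48 ((472.5513916015625, -308.83642578125), (18.28041648864746, 37.35022735595703), 75.47451782226562)
scene0 [ 474.04188391 -300.27011667   83.78110052] 199
88 ((483.79705810546875, -285.49310302734375), (41.91265106201172, 24.992799758911133), 49.76295852661133)
68 ((471.0596923828125, -303.62860107421875), (42.87788009643555, 25.568389892578125), 49.76285171508789)
48 ((458.3224792480469, -321.7642822265625), (43.843143463134766, 26.14398956298828), 49.762874603271484)
t 6.325 pos [554.1 100.  242.1] rot [ 3.1394e+00 -1.4000e-03  3.9450e-01] q6 1.239 op 0.646 F [ 0.2 -0.1  0.6]
17 [{"dx": -0.0194, "dy": 0.0218, "dz": -0.0006, "rz": -0.1108, "claw": -1}, {"dx": -0.0228, "dy": 0.0181, "dz": -0.0006, "rz": -0.1108, "claw": -1}, {"dx": -0.0256, "dy": 0.0139, "dz": -0.0006, "rz": -0.1108, "claw": -1}, {"dx": -0.0277, "dy": 0.0092, 
[... 299 characters left out ...]
: -0.0006, "rz": -0.1108, "claw": -1}, {"dx": -0.0249, "dy": -0.0152, "dz": -0.0006, "rz": -0.1108, "claw": -1}, {"dx": -0.0219, "dy": -0.0193, "dz": -0.0006, "rz": -0.1108, "claw": -1}, {"dx": -0.0182, "dy": -0.0228, "dz": -0.0006, "rz": -0.1108, "claw": -1}, {"dx": -0.014, "dy": -0.0256, "dz": -0.0006, "rz": -0.1108, "claw": -1}, {"dx": -0.0094, "dy": -0.0276, "dz": -0.0006, "rz": -0.1108, "claw": -1}, {"dx": -0.0044, "dy": -0.0288, "dz": -0.0006, "rz": -0.1108, "claw": -1}, {"dx": 0.0006, "dy": -0.0292, "dz": -0.0006, "rz": -0.1108, "claw": -1}, {"dx": 0.0057, "dy": -0.0286, "dz": -0.0006, "rz": -0.1108, "claw": -1}, {"dx": 0.0105, "dy": -0.0272, "dz": -0.0006, "rz": -0.1108, "claw": -1}]
```

```bash
python3 cap.py top t1; python3 - <<'E'
from h import *
goto([470,-300,235],2.94,17)
E
```

```text
t1 t 6.325 [554.1 100.  242.1] [ 3.1394e+00 -1.4000e-03  3.9450e-01] [ 0.062  0.374  1.679 -0.002  1.086  1.239]
t 6.375 pos [553.7 100.  241. ] rot [3.1401e+00 3.0000e-04 3.9440e-01] q6 1.239 op 0.65 F [-0.3  0.6  0.2]
17 [{"dx": -0.017, "dy": 0.0248, "dz": 0.0004, "rz": -0.0953, "claw": -1}, {"dx": -0.0205, "dy": 0.022, "dz": 0.0004, "rz": -0.0953, "claw": -1}, {"dx": -0.0235, "dy": 0.0187, "dz": 0.0004, "rz": -0.0953, "claw": -1}, {"dx": -0.0261, "dy": 0.015, "dz": 0.0004, "rz": -0.0953, "claw": -1}, {"dx": -0.028, "dy": 0.0109, "dz": 0.0004, "rz": -0.0953, "claw": -1}, {"dx": -0.0293, "dy": 0.0066, "dz": 0.0004, "rz": -0.0953, "claw": -1}, {"dx": -0.03, "dy": 0.0022, "dz": 0.0004, "rz": -0.0953, "claw": -1}, {"dx": -0.03, "dy": -0.0023, "dz": 0.0004, "rz": -0.0953, "claw": -1}, {"dx": -0.0293, "dy": -0.0068, "dz": 0.0004, "rz": -0.0953, "claw": -1}, {"dx": -0.0279, "dy": -0.0111, "dz": 0.0004, "rz": -0.0953, "claw": -1}, {"dx": -0.026, "dy": -0.0151, "dz": 0.0004, "rz": -0.0953, "claw": -1}, {"dx": -0.0234, "dy": -0.0188, "dz": 0.0004, "rz": -0.0953, "claw": -1}, {"dx": -0.0203, "dy": -0.0221, "dz": 0.0004, "rz": -0.0953, "claw": -1}, {"dx": -0.0168, "dy": -0.0249, "dz": 0.0004, "rz": -0.0953, "claw": -1}, {"dx": -0.0129, "dy": -0.0271, "dz": 0.0004, "rz": -0.0953, "claw": -1}, {"dx": -0.0087, "dy": -0.0287, "dz": 0.0004, "rz": -0.0953, "claw": -1}, {"dx": -0.0043, "dy": -0.0297, "dz": 0.0004, "rz": -0.0953, "claw": -1}]
```

View pics/t1.png

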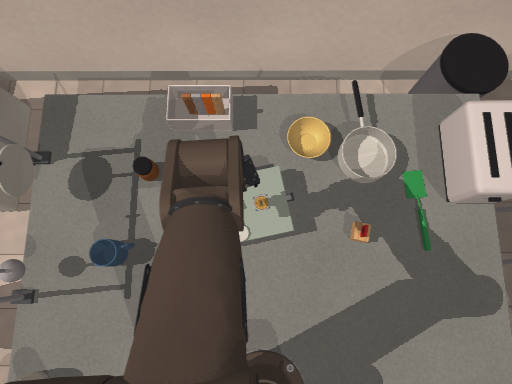

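Top view: cover disc now at about (243,232), off to the robot's side; brass lock exposed at (262,202). On to the key.

>>> arm_command:
  steps:
    - {"dx": -0.017, "dy": 0.025, "dz": 0, "rx": 0, "ry": 0, "rz": -0.095, "claw": -0.3}
    - {"dx": -0.02, "dy": 0.022, "dz": 0, "rx": 0, "ry": 0, "rz": -0.095, "claw": -0.3}
    - {"dx": -0.023, "dy": 0.019, "dz": 0, "rx": 0, "ry": 0, "rz": -0.095, "claw": -0.3}
    - {"dx": -0.026, "dy": 0.015, "dz": 0, "rx": 0, "ry": 0, "rz": -0.095, "claw": -0.3}
    - {"dx": -0.028, "dy": 0.011, "dz": 0, "rx": 0, "ry": 0, "rz": -0.095, "claw": -0.3}
    - {"dx": -0.029, "dy": 0.007, "dz": 0, "rx": 0, "ry": 0, "rz": -0.095, "claw": -0.3}
    - {"dx": -0.03, "dy": 0.002, "dz": 0, "rx": 0, "ry": 0, "rz": -0.095, "claw": -0.3}
    - {"dx": -0.03, "dy": -0.002, "dz": 0, "rx": 0, "ry": 0, "rz": -0.095, "claw": -0.3}
    - {"dx": -0.029, "dy": -0.007, "dz": 0, "rx": 0, "ry": 0, "rz": -0.095, "claw": -0.3}
    - {"dx": -0.028, "dy": -0.011, "dz": 0, "rx": 0, "ry": 0, "rz": -0.095, "claw": -0.3}

```text
t: 7.62
eef_pos: [504.5, -141.1, 225.8]
tcp_rot: [-3.123, -0.01, 1.94]
ft_force: [-0.2, -0.5, -0.1]
opening: 0.655
```

```bash
python3 - <<'E'
from h import *
goto([470,-300,235],2.94)
E
```

```text
t 7.625 pos [ 504.5 -141.1  225.8] rot [-3.1229 -0.0101  1.9395] q6 -0.761 op 0.655 F [-0.2 -0.5 -0.1]
6 [{"dx": -0.0283, "dy": -0.0186, "dz": -0.0019, "rz": -0.1062, "claw": -1}, {"dx": -0.0248, "dy": -0.0231, "dz": -0.0019, "rz": -0.1062, "claw": -1}, {"dx": -0.0206, "dy": -0.0269, "dz": -0.0019, "rz": -0.1062, "claw": -1}, {"dx": -0.0159, "dy": -0.0299, "dz": -0.0019, "rz": -0.1062, "claw": -1}, {"dx": -0.0107, "dy": -0.0321, "dz": -0.0019, "rz": -0.1062, "claw": -1}, {"dx": -0.0052, "dy": -0.0335, "dz": -0.0019, "rz": -0.1062, "claw": -1}]
```

```bash
cat >> h.py <<'E'
def goto(tgt,tyaw,n=None,claw=-1,s=None):
    from cell import env
    import json
    s=env.state(); print('t',s['t'],'pos',s['eef_pos'].round(1),'rot',s['tcp_rot'].round(4),'q',s['joints'].round(2)[[0,5]],'op',round(s['opening'],3),'F',s['ft_force'].round(1),'M',s['moment'].round(2))
    R0=R.from_euler('xyz',s['tcp_rot']); R1=R.from_euler('xyz',[np.pi,0,tyaw]); rv=(R0.inv()*R1).as_rotvec()
    w=np.array(tgt,float)-s['eef_pos']
    if n is None: n=int(np.ceil(max(np.linalg.norm(w)/58,np.linalg.norm(rv)/np.radians(10),1)))
    print('n',n,'err',w.round(1))
    for i in range(n):
        Ri=R0*R.from_rotvec(rv*i/n); t=Ri.inv().apply(w/n)/800; r=rv/n/(np.pi/2)
        print(json.dumps(dict(zip(['dx','dy','dz','rx','ry','rz','claw'],[*map(float,t.round(4)),*map(float,r.round(4)),claw])))+',')
E
python3 -c "
from h import *
goto([470,-300,235],2.94,7,-0.3)"
```

```text
t 7.625 pos [ 504.5 -141.1  225.8] rot [-3.1229 -0.0101  1.9395] q [-0.4  -0.76] op 0.655 F [-0.2 -0.5 -0.1] M [-0.09  0.01 -0.  ]
n 7 err [ -34.5 -158.9    9.2]
{"dx": -0.0242, "dy": -0.016, "dz": -0.0016, "rx": -0.0011, "ry": -0.0017, "rz": -0.091, "claw": -0.3},
{"dx": -0.0217, "dy": -0.0193, "dz": -0.0016, "rx": -0.0011, "ry": -0.0017, "rz": -0.091, "claw": -0.3},
{"dx": -0.0187, "dy": -0.0222, "dz": -0.0015, "rx": -0.0011, "ry": -0.0017, "rz": -0.091, "claw": -0.3},
{"dx": -0.0154, "dy": -0.0246, "dz": -0.0015, "rx": -0.0011, "ry": -0.0017, "rz": -0.091, "claw": -0.3},
{"dx": -0.0117, "dy": -0.0266, "dz": -0.0015, "rx": -0.0011, "ry": -0.0017, "rz": -0.091, "claw": -0.3},
{"dx": -0.0078, "dy": -0.028, "dz": -0.0016, "rx": -0.0011, "ry": -0.0017, "rz": -0.091, "claw": -0.3},
{"dx": -0.0038, "dy": -0.0288, "dz": -0.0016, "rx": -0.0011, "ry": -0.0017, "rz": -0.091, "claw": -0.3},
```

>>> arm_command:
  steps:
    - {"dx": -0.024, "dy": -0.016, "dz": -0.002, "rx": -0.001, "ry": -0.002, "rz": -0.091, "claw": -0.3}
    - {"dx": -0.022, "dy": -0.019, "dz": -0.002, "rx": -0.001, "ry": -0.002, "rz": -0.091, "claw": -0.3}
    - {"dx": -0.019, "dy": -0.022, "dz": -0.002, "rx": -0.001, "ry": -0.002, "rz": -0.091, "claw": -0.3}
    - {"dx": -0.015, "dy": -0.025, "dz": -0.002, "rx": -0.001, "ry": -0.002, "rz": -0.091, "claw": -0.3}
    - {"dx": -0.012, "dy": -0.027, "dz": -0.002, "rx": -0.001, "ry": -0.002, "rz": -0.091, "claw": -0.3}
    - {"dx": -0.008, "dy": -0.028, "dz": -0.002, "rx": -0.001, "ry": -0.002, "rz": -0.091, "claw": -0.3}
    - {"dx": -0.004, "dy": -0.025, "dz": -0.002, "rx": -0.001, "ry": -0.002, "rz": -0.091, "claw": -0.3}
    - {"dx": 0, "dy": 0, "dz": 0, "rx": 0, "ry": 0, "rz": 0, "claw": -0.3}

```text
t: 8.62
eef_pos: [468.6, -302.7, 224.4]
tcp_rot: [3.136, -0.014, 2.974]
ft_force: [-0.3, -0.2, 1.2]
opening: 0.656
```

```bash
python3 cap.py wrist w2;python3 -c "
from h import *
goto([470,-300,235],2.94,1,-0.3)"
```

```text
w2 t 8.625 [ 468.6 -302.7  224.4] [ 3.1363 -0.0142  2.974 ] [-0.691  0.391  1.703 -0.003  1.062 -2.092]
t 8.675 pos [ 468.6 -302.   224.4] rot [ 3.136  -0.0146  2.9724] q [-0.69 -2.09] op 0.65 F [-0.5  0.5  0.3] M [-0.04 -0.   -0.06]
n 1 err [ 1.4  2.  10.6]
{"dx": -0.0011, "dy": 0.0028, "dz": -0.0133, "rx": 0.0034, "ry": -0.0093, "rz": 0.0206, "claw": -0.3},
```

View pics/w2.png

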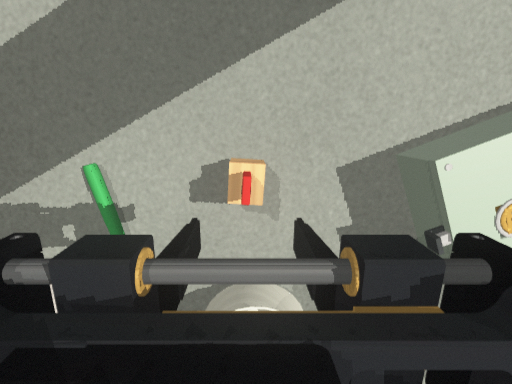

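```bash
python3 - <<'E'
from h import *
p,d,c=load('w2.npz'); X=cloud(d,c); hsv=cv2.cvtColor(p,cv2.COLOR_RGB2HSV);H=hsv[...,0].astype(int)
u,v=np.meshgrid(np.arange(512),np.arange(384))
red=(((H<5)|(H>173))&(hsv[...,1]>170)&(hsv[...,2]>60)&(abs(u-246)<40)&(abs(v-188)<40))
top=red&(X[...,2]>83)
for nm,mm,z in [('all',red,88),('top',top,88)]:
    cs,_=cv2.findContours(mm.astype(np.uint8),0,1); cn=max(cs,key=cv2.contourArea).reshape(-1,2)
    print(nm,mm.sum(),cv2.boundingRect(cn),cv2.minAreaRect(plane(cn,c,z)[:,:2].astype(np.float32)), X[mm].mean(0),X[mm][:,2].max())
wood=(X[...,2]>42)&(X[...,2]<54)&(abs(u-246)<40)&(abs(v-188)<40)&~red
cs,_=cv2.findContours((wood|red).astype(np.uint8),0,1); cn=max(cs,key=cv2.contourArea).reshape(-1,2)
print('stand',cv2.minAreaRect(plane(cn,c,48)[:,:2].astype(np.float32)))
a=cv2.resize(p[150:215,215:280],None,fx=9,fy=9,interpolation=cv2.INTER_CUBIC)
cv2.imwrite('pics/w2c.png',a[:,:,::-1])
E
```

```text
all 259 (242, 172, 9, 33) ((467.74505615234375, -302.58966064453125), (9.152334213256836, 37.449989318847656), 80.1780014038086) [ 467.28899789 -302.45139498   88.97133758] 396.39268145027165
top 231 (242, 176, 9, 29) ((469.99322509765625, -302.9788818359375), (9.152334213256836, 32.88676452636719), 80.1780014038086) [ 468.83508341 -302.85913874   91.42938894] 396.39268145027165
stand ((470.72955322265625, -303.4162292480469), (46.1396598815918, 55.0067138671875), 76.82958221435547)
```

View pics/w2c.png

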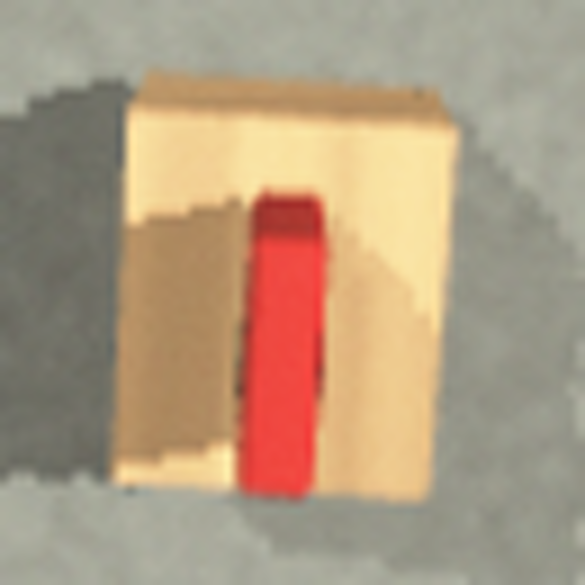

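```bash
python3 - <<'E'
from h import *
p,d,c=load('w2.npz')
f=lambda q,z: plane(np.array(q)/9-0.5+[215.5-0.5,150-0.5+0.5],c,z)[:,:2]
for nm,q,z in [('key',[[288,237],[275,493]],88),('keyL',[[253,230],[240,490]],88),('keyR',[[326,235],[312,495]],88),('sL',[[128,110],[113,485]],48),('sR',[[458,125],[430,497]],48),('sB',[[113,485],[430,500]],48),('sT',[[128,105],[458,128]],48)]:
    a=f(q,z); e=a[0]-a[1]; print(nm,a.round(1).tolist(),np.linalg.norm(e).round(1),np.degrees(np.arctan2(e[1],e[0])).round(1), a.mean(0).round(1))
E
```

```text
key [[453.7, -299.6], [486.3, -306.9]] 33.4 167.5 [ 470.  -303.3]
keyL [[452.1, -303.8], [485.2, -311.2]] 33.9 167.4 [ 468.6 -307.5]
keyR [[454.2, -294.9], [487.4, -302.2]] 34.0 167.6 [ 470.8 -298.6]
sL [[439.2, -319.7], [492.5, -331.8]] 54.6 167.2 [ 465.8 -325.8]
sR [[449.0, -274.5], [502.0, -286.7]] 54.4 167.1 [ 475.5 -280.6]
sB [[492.5, -331.8], [502.4, -286.7]] 46.2 -102.5 [ 497.5 -309.3]
sT [[438.5, -319.6], [449.4, -274.5]] 46.4 -103.6 [ 444.  -297.1]
```

```bash
python3 -c "
from h import *
goto([470.3,-303.2,130],2.92,4,-0.3)"
```

```text
t 8.675 pos [ 468.6 -302.   224.4] rot [ 3.136  -0.0146  2.9724] q [-0.69 -2.09] op 0.65 F [-0.5  0.5  0.3] M [-0.04 -0.   -0.06]
n 4 err [  1.7  -1.2 -94.4]
{"dx": -0.001, "dy": -0.0005, "dz": 0.0295, "rx": 0.0008, "ry": -0.0023, "rz": 0.0083, "claw": -0.3},
{"dx": -0.0009, "dy": -0.0004, "dz": 0.0295, "rx": 0.0008, "ry": -0.0023, "rz": 0.0083, "claw": -0.3},
{"dx": -0.0008, "dy": -0.0004, "dz": 0.0295, "rx": 0.0008, "ry": -0.0023, "rz": 0.0083, "claw": -0.3},
{"dx": -0.0007, "dy": -0.0003, "dz": 0.0295, "rx": 0.0008, "ry": -0.0023, "rz": 0.0083, "claw": -0.3},
```

>>> arm_command:
  steps:
    - {"dx": -0.001, "dy": -0.0005, "dz": 0.03, "rx": 0.001, "ry": -0.0025, "rz": 0.0085, "claw": -0.3}
    - {"dx": -0.001, "dy": -0.0005, "dz": 0.03, "rx": 0.001, "ry": -0.0025, "rz": 0.0085, "claw": -0.3}
    - {"dx": -0.001, "dy": -0.0005, "dz": 0.03, "rx": 0.001, "ry": -0.0025, "rz": 0.0085, "claw": -0.3}
    - {"dx": -0.001, "dy": 0, "dz": 0.03, "rx": 0.001, "ry": -0.0025, "rz": 0.0085, "claw": -0.3}
    - {"dx": 0, "dy": 0, "dz": 0, "rx": 0, "ry": 0, "rz": 0, "claw": -0.3}

```text
t: 9.3
eef_pos: [470.5, -298.2, 122.9]
tcp_rot: [3.14, -0.003, 2.906]
ft_force: [-0.6, -0.1, -0.0]
opening: 0.651
```

```bash
python3 -c "
from h import *
goto([470.3,-303.2,54],2.92,4,-0.3)"
```

```text
t 9.3 pos [ 470.5 -298.2  122.9] rot [ 3.1404e+00 -2.8000e-03  2.9062e+00] q [-0.68 -2.02] op 0.651 F [-0.6 -0.1 -0. ] M [ 0.02 -0.03  0.05]
n 4 err [ -0.2  -5.  -68.9]
{"dx": -0.0004, "dy": -0.0015, "dz": 0.0215, "rx": 0.0002, "ry": -0.0004, "rz": -0.0022, "claw": -0.3},
{"dx": -0.0003, "dy": -0.0015, "dz": 0.0215, "rx": 0.0002, "ry": -0.0004, "rz": -0.0022, "claw": -0.3},
{"dx": -0.0003, "dy": -0.0015, "dz": 0.0215, "rx": 0.0002, "ry": -0.0004, "rz": -0.0022, "claw": -0.3},
{"dx": -0.0003, "dy": -0.0015, "dz": 0.0215, "rx": 0.0002, "ry": -0.0004, "rz": -0.0022, "claw": -0.3},
```

>>> arm_command:
  steps:
    - {"dx": 0, "dy": -0.002, "dz": 0.022, "rx": 0, "ry": 0, "rz": -0.002, "claw": -0.3}
    - {"dx": 0, "dy": -0.002, "dz": 0.022, "rx": 0, "ry": 0, "rz": -0.002, "claw": -0.3}
    - {"dx": 0, "dy": -0.001, "dz": 0.022, "rx": 0, "ry": 0, "rz": -0.002, "claw": -0.3}
    - {"dx": 0, "dy": 0, "dz": 0.009, "rx": 0, "ry": 0, "rz": 0, "claw": -0.3}
    - {"dx": 0, "dy": 0, "dz": 0, "rx": 0, "ry": 0, "rz": 0, "claw": -0.3}

```text
t: 9.93
eef_pos: [471.4, -300.7, 65.0]
tcp_rot: [-3.141, 0.0, 2.913]
ft_force: [-0.4, 0.2, -0.2]
opening: 0.648
```

```bash
python3 -c "
from h import *
goto([470.3,-303.2,54],2.92,1,-0.3)"
```

```text
t 9.925 pos [ 471.4 -300.7   65. ] rot [-3.1414e+00  2.0000e-04  2.9127e+00] q [-0.69 -2.03] op 0.648 F [-0.4  0.2 -0.2] M [-0.04 -0.03 -0.  ]
n 1 err [ -1.1  -2.5 -11. ]
{"dx": 0.0006, "dy": -0.0033, "dz": 0.0138, "rx": -0.0001, "ry": 0.0001, "rz": -0.0047, "claw": -0.3},
```

>>> arm_command:
  steps:
    - {"dx": 0.0006, "dy": -0.003, "dz": 0.012, "rx": 0, "ry": 0, "rz": -0.005, "claw": -0.3}
    - {"dx": 0, "dy": 0, "dz": 0, "rx": 0, "ry": 0, "rz": 0, "claw": -0.3}

```text
t: 10.18
eef_pos: [470.8, -303.3, 56.0]
tcp_rot: [-3.141, 0.002, 2.921]
ft_force: [-0.2, -0.3, 0.3]
opening: 0.65
```

```bash
python3 cap.py wrist w3; python3 -c "
from h import *
goto([470.3,-303.2,54],2.92,1,-0.3)"
```

```text
w3 t 10.175 [ 470.8 -303.3   56. ] [-3.1407e+00  1.7000e-03  2.9210e+00] [-0.69   0.609  1.867 -0.     0.663 -2.04 ]
t 10.225 pos [ 471.  -303.3   56.4] rot [-3.1404e+00  2.2000e-03  2.9209e+00] q [-0.69 -2.04] op 0.65 F [ 0.1  0.  -0. ] M [0.01 0.03 0.07]
n 1 err [-0.7  0.1 -2.4]
{"dx": 0.0009, "dy": -0.0, "dz": 0.003, "rx": -0.0007, "ry": 0.0014, "rz": 0.0006, "claw": -0.3},
```

View pics/w3.png

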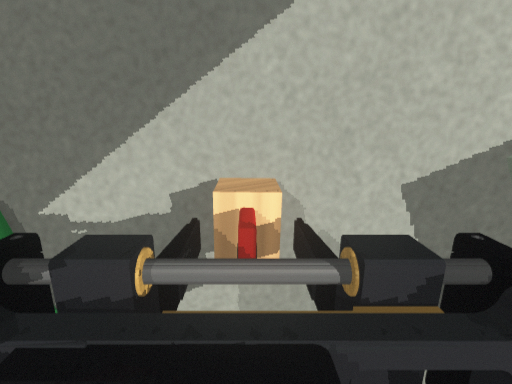

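>>> arm_command:
  steps:
    - {"dx": 0.0005, "dy": 0, "dz": 0.001, "rx": 0, "ry": 0, "rz": 0, "claw": 1}
    - {"dx": 0, "dy": 0, "dz": 0, "rx": 0, "ry": 0, "rz": 0, "claw": 1}
    - {"dx": 0, "dy": 0, "dz": 0, "rx": 0, "ry": 0, "rz": 0, "claw": 1}
    - {"dx": 0, "dy": 0, "dz": 0, "rx": 0, "ry": 0, "rz": 0, "claw": 1}
    - {"dx": 0, "dy": 0, "dz": 0, "rx": 0, "ry": 0, "rz": 0, "claw": 1}
    - {"dx": 0, "dy": 0, "dz": 0, "rx": 0, "ry": 0, "rz": 0, "claw": 1}
    - {"dx": 0, "dy": 0, "dz": 0, "rx": 0, "ry": 0, "rz": 0, "claw": 1}
    - {"dx": 0, "dy": 0, "dz": 0, "rx": 0, "ry": 0, "rz": 0, "claw": 1}

```text
t: 11.22
eef_pos: [470.8, -303.4, 56.2]
tcp_rot: [-3.14, 0.003, 2.921]
ft_force: [0.6, 0.4, -0.9]
opening: 0.107
```

```bash
python3 -c "
from h import *
goto([470.3,-303.2,175],2.92,1,1)"
```

```text
t 11.225 pos [ 470.8 -303.4   56.2] rot [-3.1400e+00  3.0000e-03  2.9206e+00] q [-0.69 -2.04] op 0.107 F [ 0.6  0.4 -0.9] M [ 0.02  0.04 -0.05]
n 1 err [ -0.5   0.2 118.8]
{"dx": 0.0002, "dy": -0.0001, "dz": -0.1485, "rx": -0.001, "ry": 0.0019, "rz": 0.0004, "claw": 1},
```

>>> arm_command:
  steps:
    - {"dx": 0, "dy": 0, "dz": -0.015, "rx": 0, "ry": 0, "rz": 0, "claw": 1}
    - {"dx": 0, "dy": 0, "dz": -0.025, "rx": 0, "ry": 0, "rz": 0, "claw": 1}
    - {"dx": 0, "dy": 0, "dz": -0.04, "rx": 0, "ry": 0, "rz": 0, "claw": 1}
    - {"dx": 0, "dy": 0, "dz": -0.04, "rx": 0, "ry": 0, "rz": 0, "claw": 1}
    - {"dx": 0, "dy": 0, "dz": -0.03, "rx": 0, "ry": 0, "rz": 0, "claw": 1}
    - {"dx": 0, "dy": 0, "dz": 0, "rx": 0, "ry": 0, "rz": 0, "claw": 1}

```text
t: 11.98
eef_pos: [470.3, -303.0, 183.3]
tcp_rot: [-3.139, 0.004, 2.921]
ft_force: [-0.8, 0.2, -0.6]
opening: 0.103
```

```bash
python3 cap.py wrist w4; python3 cap.py top t2;python3 cap.py scene s2; python3 - <<'E'
from h import *
p,d,c=load('w4.npz');
goto([553.5,3,185],0.207+np.pi,None,1)
a=load('t2.npz')[0][160:255,190:300]; cv2.imwrite('pics/t2c.png',cv2.resize(a,None,fx=6,fy=6,interpolation=cv2.INTER_CUBIC)[:,:,::-1])
a=load('s2.npz')[0][100:260,190:350]; cv2.imwrite('pics/s2c.png',cv2.resize(a,None,fx=3.7,fy=3.7,interpolation=cv2.INTER_CUBIC)[:,:,::-1])
E
```

```text
w4 t 11.975 [ 470.3 -303.   183.3] [-3.1395  0.0042  2.9207] [-0.69   0.432  1.761  0.     0.944 -2.04 ]
t2 t 12.025 [ 470.  -302.7  182.2] [-3.1402e+00  2.6000e-03  2.9206e+00] [-0.69   0.433  1.763 -0.     0.943 -2.04 ]
s2 t 12.075 [ 469.7 -302.5  181.2] [-3.1410e+00  1.1000e-03  2.9206e+00] [-0.69   0.434  1.763 -0.     0.943 -2.04 ]
t 12.125 pos [ 469.5 -302.4  180.6] rot [-3.1415e+00  1.0000e-04  2.9206e+00] q [-0.69 -2.04] op 0.103 F [-0.4 -0.1 -1.5] M [ 0.04 -0.01  0.05]
n 6 err [ 84.  305.4   4.4]
{"dx": -0.0031, "dy": 0.0659, "dz": -0.0009, "rx": -0.0, "ry": 0.0, "rz": -0.0454, "claw": 1},
{"dx": -0.0078, "dy": 0.0655, "dz": -0.0009, "rx": -0.0, "ry": 0.0, "rz": -0.0454, "claw": 1},
{"dx": -0.0125, "dy": 0.0648, "dz": -0.0009, "rx": -0.0, "ry": 0.0, "rz": -0.0454, "claw": 1},
{"dx": -0.017, "dy": 0.0637, "dz": -0.0009, "rx": -0.0, "ry": 0.0, "rz": -0.0454, "claw": 1},
{"dx": -0.0215, "dy": 0.0624, "dz": -0.0009, "rx": -0.0, "ry": 0.0, "rz": -0.0454, "claw": 1},
{"dx": -0.0259, "dy": 0.0607, "dz": -0.0009, "rx": -0.0, "ry": 0.0, "rz": -0.0454, "claw": 1},
```

View pics/w4.png

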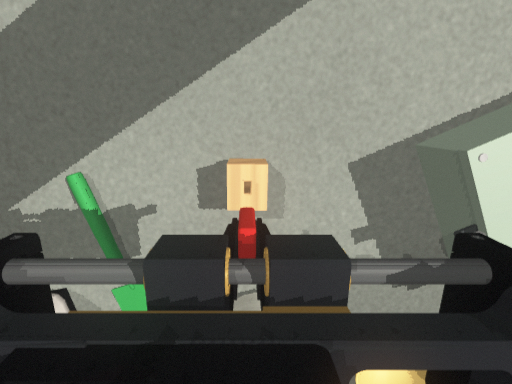

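View pics/t2c.png

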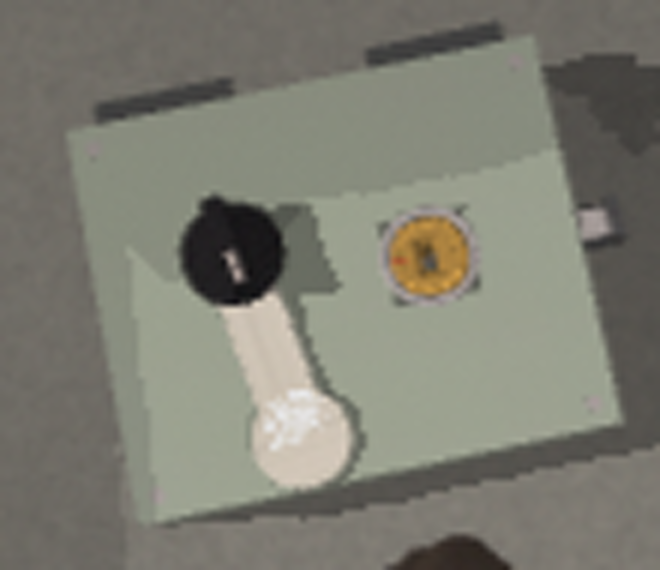

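View pics/s2c.png

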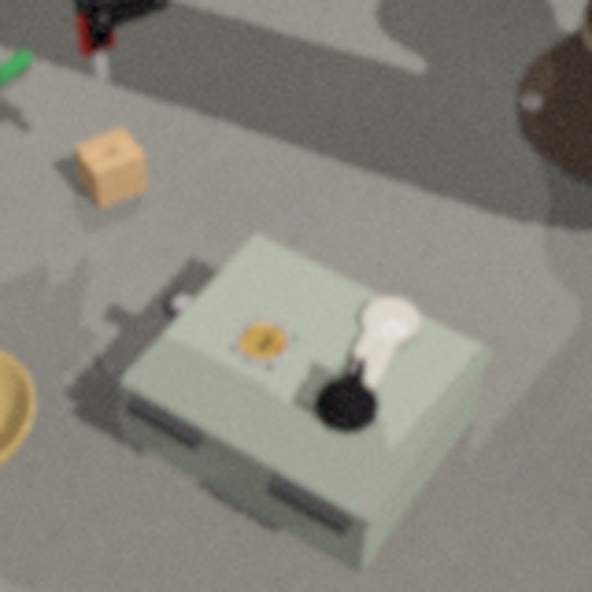

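Cover swung clear, lock exposed, key in hand and the stand slot visible at (247,187) in w4. I can use that slot to calibrate the wrist camera against the grasp.

>>> arm_command:
  steps:
    - {"dx": -0.003, "dy": 0.066, "dz": -0.01, "rx": 0, "ry": 0, "rz": -0.045, "claw": 1}
    - {"dx": -0.008, "dy": 0.065, "dz": -0.01, "rx": 0, "ry": 0, "rz": -0.045, "claw": 1}
    - {"dx": -0.012, "dy": 0.065, "dz": -0.01, "rx": 0, "ry": 0, "rz": -0.045, "claw": 1}
    - {"dx": -0.017, "dy": 0.064, "dz": -0.01, "rx": 0, "ry": 0, "rz": -0.045, "claw": 1}
    - {"dx": -0.021, "dy": 0.062, "dz": -0.01, "rx": 0, "ry": 0, "rz": -0.045, "claw": 1}
    - {"dx": -0.022, "dy": 0.05, "dz": -0.005, "rx": 0, "ry": 0, "rz": -0.045, "claw": 1}
    - {"dx": 0, "dy": 0, "dz": 0, "rx": 0, "ry": 0, "rz": 0, "claw": 1}
    - {"dx": 0, "dy": 0, "dz": 0, "rx": 0, "ry": 0, "rz": 0, "claw": 1}

```text
t: 13.12
eef_pos: [549.7, 2.9, 216.5]
tcp_rot: [3.134, -0.013, -2.927]
ft_force: [-0.1, 0.7, -0.4]
opening: 0.104
```

```bash
python3 - <<'E'
from h import *
goto([553.5,3,225],0.207+np.pi,1,1)
a=load('w4.npz')[0][145:215,210:280]; cv2.imwrite('pics/w4c.png',cv2.resize(a,None,fx=8,fy=8,interpolation=cv2.INTER_CUBIC)[:,:,::-1])
E
```

```text
t 13.125 pos [549.7   2.9 216.5] rot [ 3.134  -0.0132 -2.9271] q [-0.12 -1.9 ] op 0.104 F [-0.1  0.7 -0.4] M [ 0.05 -0.05 -0.05]
n 1 err [3.8 0.1 8.5]
{"dx": -0.0045, "dy": -0.0009, "dz": -0.0107, "rx": 0.0048, "ry": -0.0084, "rz": 0.0048, "claw": 1},
```

View pics/w4c.png

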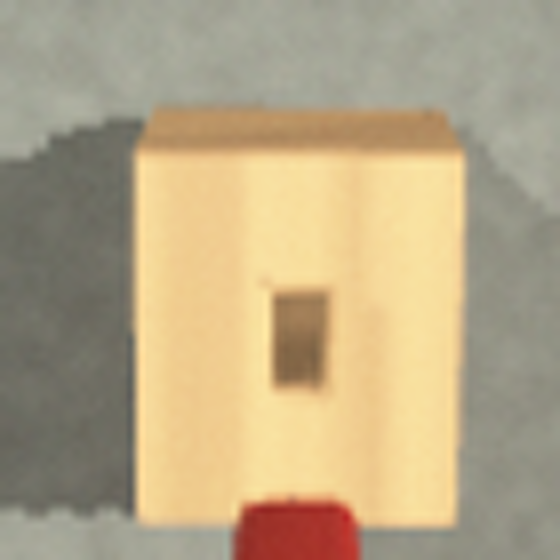

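>>> arm_command:
  steps:
    - {"dx": -0.005, "dy": -0.001, "dz": -0.012, "rx": 0.005, "ry": -0.008, "rz": 0.005, "claw": 1}
    - {"dx": 0, "dy": 0, "dz": 0, "rx": 0, "ry": 0, "rz": 0, "claw": 1}
    - {"dx": 0, "dy": 0, "dz": 0, "rx": 0, "ry": 0, "rz": 0, "claw": 1}

```text
t: 13.5
eef_pos: [553.8, 0.6, 226.1]
tcp_rot: [-3.141, -0.001, -2.94]
ft_force: [-0.3, 0.1, -0.8]
opening: 0.107
```

```bash
python3 cap.py wrist w5; python3 - <<'E'
from h import *
goto([553.5,3,225],0.207+np.pi,1,1)
p,d,c=load('w4.npz')
print('slot',plane([[246.9,186.9]],c,48))
p=load('w5.npz')[0]
cv2.imwrite('pics/w5c.png',cv2.resize(p[130:240,190:310],None,fx=5,fy=5,interpolation=cv2.INTER_CUBIC)[:,:,::-1])
E
```

```text
w5 t 13.5 [553.8   0.6 226.1] [-3.1409e+00 -9.0000e-04 -2.9396e+00] [-1.180e-01  3.780e-01  1.720e+00 -1.000e-03  1.044e+00 -1.890e+00]
t 13.55 pos [553.9   0.7 226.1] rot [-3.1408e+00 -8.0000e-04 -2.9395e+00] q [-0.12 -1.89] op 0.103 F [-1.5  0.1  0.2] M [ 0.06  0.02 -0.06]
n 1 err [-0.4  2.3 -1.1]
{"dx": -0.0001, "dy": 0.0029, "dz": 0.0014, "rx": -0.0005, "ry": -0.0005, "rz": -0.0031, "claw": 1},
slot [[ 470.16858056 -303.04892956   48.        ]]
```

View pics/w5c.png

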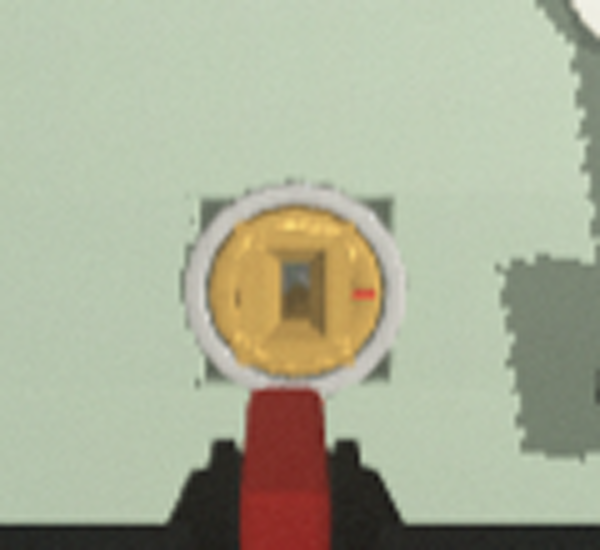

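```bash
python3 - <<'E'
from h import *
p,d,c=load('w5.npz'); hsv=cv2.cvtColor(p,cv2.COLOR_RGB2HSV);H,S,V=[hsv[...,i].astype(int) for i in range(3)]
u,v=np.meshgrid(np.arange(512),np.arange(384))
m=((H>10)&(H<35)&(S>90)&(abs(u-249)<25)&(v>165)&(v<208)).astype(np.uint8)
m=cv2.morphologyEx(m,cv2.MORPH_CLOSE,np.ones((9,9)))
cs,_=cv2.findContours(m,0,1); cn=max(cs,key=cv2.contourArea).reshape(-1,2)
print(cv2.boundingRect(cn),cv2.contourArea(cn))
W=plane(cn,c,92)[:,:2].astype(np.float32); print(cv2.fitEllipse(W),cv2.minEnclosingCircle(W))
f=lambda q:plane(np.array(q)/5-0.4+[190,130],c,92)[:,:2].round(1)
print('mouth',f([[268,247],[326,247],[268,337],[326,337],[297,292]]).tolist())
# lid yaw from edges of lid contour in w1
p,d,c=load('w1.npz')
q=plane([[124.5,56],[312,10]],c,90)[:,:2]; e=q[1]-q[0]; print('lid edge',q, np.degrees(np.arctan2(e[1],e[0])))
E
```

```text
(232, 171, 35, 34) 884.5
((553.4923706054688, 2.9557700157165527), (38.4038200378418, 38.82693099975586), 99.07616424560547) ((553.6923828125, 3.352625846862793), 20.541730880737305)
mouth [[544.5, -5.2], [541.9, 7.5], [565.1, -1.1], [562.4, 11.9], [553.4, 3.3]]
lid edge [[422.77747959 143.57105338]
 [618.68447475 183.98653711]] 11.656552164674098
```

```bash
python3 -c "
from h import *
goto([554.1,3,150],-2.938,4,1)"
```

```text
t 13.55 pos [553.9   0.7 226.1] rot [-3.1408e+00 -8.0000e-04 -2.9395e+00] q [-0.12 -1.89] op 0.103 F [-1.5  0.1  0.2] M [ 0.06  0.02 -0.06]
n 4 err [  0.2   2.3 -76.1]
{"dx": -0.0002, "dy": 0.0007, "dz": 0.0238, "rx": -0.0001, "ry": -0.0001, "rz": -0.0002, "claw": 1},
{"dx": -0.0002, "dy": 0.0007, "dz": 0.0238, "rx": -0.0001, "ry": -0.0001, "rz": -0.0002, "claw": 1},
{"dx": -0.0002, "dy": 0.0007, "dz": 0.0238, "rx": -0.0001, "ry": -0.0001, "rz": -0.0002, "claw": 1},
{"dx": -0.0002, "dy": 0.0007, "dz": 0.0238, "rx": -0.0001, "ry": -0.0001, "rz": -0.0002, "claw": 1},
```

>>> arm_command:
  steps:
    - {"dx": 0, "dy": 0.001, "dz": 0.025, "rx": 0, "ry": 0, "rz": 0, "claw": 1}
    - {"dx": 0, "dy": 0.001, "dz": 0.025, "rx": 0, "ry": 0, "rz": 0, "claw": 1}
    - {"dx": 0, "dy": 0.0005, "dz": 0.02, "rx": 0, "ry": 0, "rz": 0, "claw": 1}
    - {"dx": 0, "dy": 0, "dz": 0.01, "rx": 0, "ry": 0, "rz": 0, "claw": 1}
    - {"dx": 0, "dy": 0, "dz": 0, "rx": 0, "ry": 0, "rz": 0, "claw": 1}
    - {"dx": 0, "dy": 0, "dz": 0, "rx": 0, "ry": 0, "rz": 0, "claw": 1}

```text
t: 14.3
eef_pos: [553.8, 1.2, 161.4]
tcp_rot: [-3.14, 0.001, -2.942]
ft_force: [-0.0, 0.8, -0.3]
opening: 0.105
```

```bash
python3 -c "
from h import *
goto([554.1,3,140],-2.938,1,1)"
```

```text
t 14.3 pos [553.8   1.2 161.4] rot [-3.1402e+00  1.1000e-03 -2.9417e+00] q [-0.12 -1.89] op 0.105 F [-0.   0.8 -0.3] M [0.03 0.01 0.  ]
n 1 err [  0.3   1.8 -21.4]
{"dx": -0.0008, "dy": 0.0022, "dz": 0.0267, "rx": -0.0009, "ry": 0.0007, "rz": -0.0024, "claw": 1},
```

>>> arm_command:
  steps:
    - {"dx": -0.0005, "dy": 0.002, "dz": 0.013, "rx": -0.001, "ry": 0.0005, "rz": -0.002, "claw": 1}
    - {"dx": 0, "dy": 0.0003, "dz": 0.012, "rx": 0, "ry": 0, "rz": 0, "claw": 1}
    - {"dx": 0, "dy": 0, "dz": 0, "rx": 0, "ry": 0, "rz": 0, "claw": 1}
    - {"dx": 0, "dy": 0, "dz": 0, "rx": 0, "ry": 0, "rz": 0, "claw": 1}

```text
t: 14.8
eef_pos: [554.1, 3.2, 140.6]
tcp_rot: [-3.142, 0.001, -2.938]
ft_force: [-0.3, -0.8, -0.2]
opening: 0.106
```

```bash
python3 cap.py wrist w6;  python3 -c "
from h import *
goto([554.1,3,135],-2.938,1,1)
p=load('w6.npz')[0]
cv2.imwrite('pics/w6c.png',cv2.resize(p[150:260,190:310],None,fx=5,fy=5,interpolation=cv2.INTER_CUBIC)[:,:,::-1])"
```

```text
w6 t 14.8 [554.1   3.2 140.6] [-3.1416e+00  1.2000e-03 -2.9382e+00] [-0.114  0.48   1.816  0.     0.845 -1.888]
t 14.85 pos [554.1   3.2 140.6] rot [-3.1416e+00  1.2000e-03 -2.9383e+00] q [-0.11 -1.89] op 0.101 F [-0.2  1.  -0.8] M [ 0.03  0.08 -0.03]
n 1 err [ 0.  -0.2 -5.6]
{"dx": 0.0, "dy": -0.0003, "dz": 0.007, "rx": -0.0, "ry": 0.0007, "rz": -0.0002, "claw": 1},
```

View pics/w6c.png

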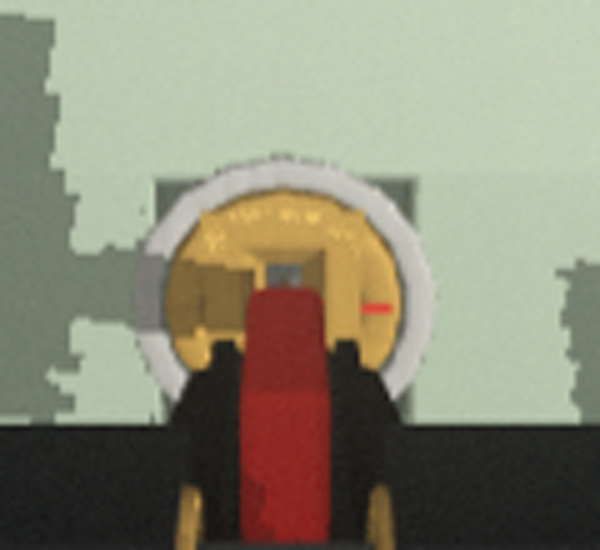

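>>> arm_command:
  steps:
    - {"dx": 0, "dy": 0, "dz": 0.007, "rx": 0, "ry": 0, "rz": 0, "claw": 1}
    - {"dx": 0, "dy": 0, "dz": 0.007, "rx": 0, "ry": 0, "rz": 0, "claw": 1}
    - {"dx": 0, "dy": 0, "dz": 0.005, "rx": 0, "ry": 0, "rz": 0, "claw": 1}
    - {"dx": 0, "dy": 0, "dz": 0, "rx": 0, "ry": 0, "rz": 0, "claw": 1}

```text
t: 15.35
eef_pos: [554.4, 2.9, 124.7]
tcp_rot: [-3.141, 0.002, -2.938]
ft_force: [0.3, -2.2, 0.2]
opening: 0.106
```

```bash
python3 -c "
from h import *
goto([554.1,3,120],-2.938,1,1)"
```

```text
t 15.35 pos [554.4   2.9 124.7] rot [-3.1408e+00  2.1000e-03 -2.9381e+00] q [-0.11 -1.89] op 0.106 F [ 0.3 -2.2  0.2] M [-0.4  -0.1   0.05]
n 1 err [-0.3  0.1 -4.7]
{"dx": 0.0004, "dy": 0.0002, "dz": 0.0058, "rx": -0.0005, "ry": 0.0013, "rz": -0.0001, "claw": 1},
```

>>> arm_command:
  steps:
    - {"dx": 0, "dy": -0.0003, "dz": 0.006, "rx": 0, "ry": 0, "rz": 0.005, "claw": 1}
    - {"dx": 0, "dy": 0, "dz": 0.006, "rx": 0, "ry": 0, "rz": -0.01, "claw": 1}
    - {"dx": 0, "dy": 0, "dz": 0.006, "rx": 0, "ry": 0, "rz": 0.01, "claw": 1}
    - {"dx": 0, "dy": 0, "dz": 0.004, "rx": 0, "ry": 0, "rz": -0.005, "claw": 1}

```text
t: 15.85
eef_pos: [554.9, 2.6, 109.0]
tcp_rot: [-3.14, 0.004, -2.939]
ft_force: [-1.6, -1.0, 4.3]
opening: 0.101
```

```bash
python3 -c "
from h import *
goto([554.1,3,105],-2.938,1,1)"
```

```text
t 15.85 pos [554.9   2.6 109. ] rot [-3.1402  0.0042 -2.9388] q [-0.11 -1.89] op 0.101 F [-1.6 -1.   4.3] M [0.04 0.37 0.02]
n 1 err [-0.8  0.4 -4. ]
{"dx": 0.0009, "dy": 0.0007, "dz": 0.005, "rx": -0.0009, "ry": 0.0027, "rz": -0.0005, "claw": 1},
```

>>> arm_command:
  steps:
    - {"dx": 0.0005, "dy": 0, "dz": 0.005, "rx": 0, "ry": 0.001, "rz": 0.005, "claw": 1}
    - {"dx": 0, "dy": 0, "dz": 0.005, "rx": 0, "ry": 0, "rz": -0.01, "claw": 1}
    - {"dx": 0, "dy": 0, "dz": 0.005, "rx": 0, "ry": 0, "rz": 0.005, "claw": 1}
    - {"dx": 0, "dy": 0, "dz": 0.004, "rx": 0, "ry": 0, "rz": 0, "claw": 1}

```text
t: 16.35
eef_pos: [556.1, 2.8, 98.3]
tcp_rot: [-3.139, 0.008, -2.938]
ft_force: [-11.2, 1.2, 44.4]
opening: 0.107
```

```bash
python3 -c "
from h import *
goto([554.1,3,100],-2.938,1,1)"; python3 cap.py wrist w7; python3 cap.py scene s3;  python3 -c "
from h import *
p=load('w7.npz')[0]
cv2.imwrite('pics/w7c.png',cv2.resize(p[150:260,190:310],None,fx=5,fy=5,interpolation=cv2.INTER_CUBIC)[:,:,::-1])
a=load('s3.npz')[0][140:240,210:340]; cv2.imwrite('pics/s3c.png',cv2.resize(a,None,fx=5,fy=5,interpolation=cv2.INTER_CUBIC)[:,:,::-1])"
```

```text
t 16.35 pos [556.1   2.8  98.3] rot [-3.1389  0.0085 -2.9379] q [-0.11 -1.89] op 0.107 F [-11.2   1.2  44.4] M [ 0.53  2.13 -0.04]
n 1 err [-2.   0.2  1.7]
{"dx": 0.0024, "dy": 0.0008, "dz": -0.0021, "rx": -0.0017, "ry": 0.0054, "rz": 0.0001, "claw": 1},
w7 t 16.35 [556.1   2.8  98.3] [-3.1389  0.0085 -2.9379] [-0.114  0.539  1.853  0.     0.741 -1.888]
s3 t 16.4 [556.1   2.8  98.3] [-3.1389  0.0087 -2.9378] [-0.114  0.539  1.853  0.     0.741 -1.888]
```

View pics/w7c.png

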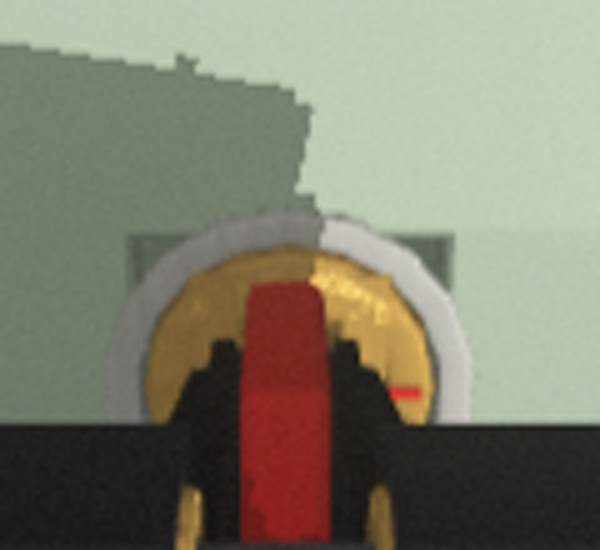

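View pics/s3c.png

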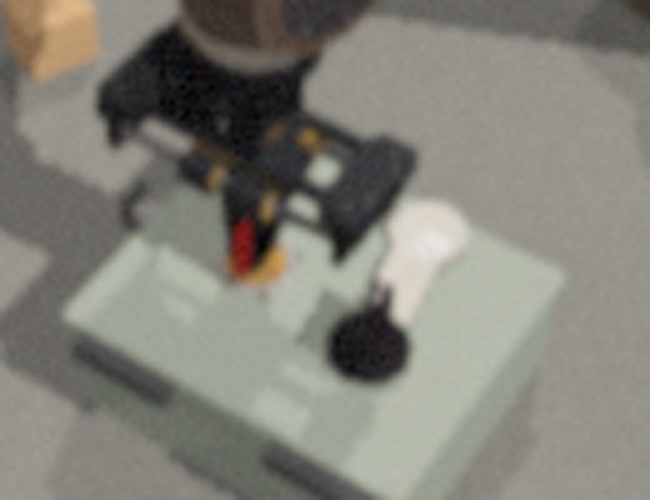

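>>> arm_command:
  steps:
    - {"dx": 0.0022, "dy": 0, "dz": 0, "rx": -0.001, "ry": 0.004, "rz": 0, "claw": 1}
    - {"dx": 0, "dy": 0, "dz": 0, "rx": 0, "ry": 0, "rz": 0, "claw": 1}

```text
t: 16.7
eef_pos: [555.0, 2.7, 98.9]
tcp_rot: [-3.14, 0.005, -2.937]
ft_force: [-1.9, -1.7, 0.1]
opening: 0.105
```

```bash
python3 -c "
from h import *
goto([554.1,3,99.5],-2.938,1,1)"
```

```text
t 16.7 pos [555.    2.7  98.9] rot [-3.1399  0.0048 -2.9373] q [-0.11 -1.89] op 0.105 F [-1.9 -1.7  0.1] M [-0.06  0.26  0.01]
n 1 err [-0.9  0.3  0.6]
{"dx": 0.0011, "dy": 0.0007, "dz": -0.0007, "rx": -0.0011, "ry": 0.0031, "rz": 0.0005, "claw": 1},
```

```bash
python3 - <<'E'
from h import *
for n in ['w7','s3']:
    p,d,c=load(n+'.npz'); X=cloud(d,c); hsv=cv2.cvtColor(p,cv2.COLOR_RGB2HSV);H=hsv[...,0].astype(int)
    red=(((H<5)|(H>173))&(hsv[...,1]>170)&(hsv[...,2]>40)&(abs(X[...,0]-554)<50)&(abs(X[...,1]-3)<50)&(d>0))
    z=X[red][:,2]; print(n,red.sum(),np.percentile(z,[2,10,50,90,98]).round(1), X[red].mean(0).round(1))
    br=(H>15)&(H<30)&(hsv[...,1]>120)&(abs(X[...,0]-554)<30)&(abs(X[...,1]-3)<30)
    print('brass z',np.median(X[br][:,2]))
p,d,c=load('w4.npz'); X=cloud(d,c); print('w4 key top',X[215:228,244:252,2].round(0)[::3,::2], 'tcp z 183.3 -> expect top',183.3-56.2+88)
p,d,c=load('w7.npz'); X=cloud(d,c); print('w7 key',X[206:262:4,246:250:2].reshape(-1,3).round(0)[:,[0,2]].tolist())
E
```

```text
w7 868 [ 96.5 106.2 131.7 132.9 133.5] [5.434e+02 4.000e-01 1.255e+02]
brass z 196.5114007239033
s3 33 [103.6 109.7 127.8 133.6 139.4] [568.2   7.9 123.7]
brass z 97.24282344654455
w4 key top [[193. 194. 193. 194.]
 [198. 199. 199. 199.]
 [206. 205. 204. 204.]
 [209. 209. 209. 208.]
 [213. 215. 214. 214.]] tcp z 183.3 -> expect top 215.10000000000002
w7 key [[538.0, 93.0], [538.0, 93.0], [538.0, 103.0], [538.0, 103.0], [539.0, 108.0], [538.0, 110.0], [538.0, 117.0], [538.0, 117.0], [539.0, 122.0], [538.0, 123.0], [539.0, 129.0], [538.0, 128.0], [539.0, 133.0], [539.0, 132.0], [541.0, 133.0], [541.0, 133.0], [543.0, 133.0], [543.0, 134.0], [546.0, 133.0], [546.0, 132.0], [548.0, 133.0], [548.0, 133.0], [551.0, 132.0], [551.0, 131.0], [484.0, 269.0], [553.0, 132.0], [556.0, 132.0], [555.0, 132.0]]
```

Head top is at 132 mm, i.e. the underside is on the 92 mm face, and a hard stop was felt: key is home. Now turning in stages.

>>> arm_command:
  steps:
    - {"dx": 0.0005, "dy": 0, "dz": 0, "rx": -0.0005, "ry": 0.002, "rz": 0.06, "claw": 1}
    - {"dx": 0, "dy": 0, "dz": 0, "rx": 0, "ry": 0, "rz": 0.08, "claw": 1}
    - {"dx": 0, "dy": 0, "dz": 0, "rx": 0, "ry": 0, "rz": 0.08, "claw": 1}
    - {"dx": 0, "dy": 0, "dz": 0, "rx": 0, "ry": 0, "rz": 0.06, "claw": 1}

```text
t: 17.2
eef_pos: [554.9, 2.4, 98.8]
tcp_rot: [-3.141, 0.002, 2.894]
ft_force: [-1.6, 0.5, 9.1]
opening: 0.104
```

```bash
python3 -c "
from h import *
goto([554.1,3,99.5],1.646,1,1)"
```

```text
t 17.2 pos [554.9   2.4  98.8] rot [-3.1414e+00  2.1000e-03  2.8938e+00] q [-0.11 -1.44] op 0.104 F [-1.6  0.5  9.1] M [0.04 0.24 0.03]
n 1 err [-0.8  0.6  0.7]
{"dx": 0.0011, "dy": 0.0005, "dz": -0.0009, "rx": 0.0007, "ry": 0.0012, "rz": 0.7944, "claw": 1},
```

>>> arm_command:
  steps:
    - {"dx": 0.0005, "dy": 0, "dz": 0, "rx": 0, "ry": 0.001, "rz": 0.08, "claw": 1}
    - {"dx": 0, "dy": 0, "dz": 0, "rx": 0, "ry": 0, "rz": 0.08, "claw": 1}
    - {"dx": 0, "dy": 0, "dz": 0, "rx": 0, "ry": 0, "rz": 0.08, "claw": 1}
    - {"dx": 0, "dy": 0, "dz": 0, "rx": 0, "ry": 0, "rz": 0.08, "claw": 1}
    - {"dx": 0, "dy": 0, "dz": 0, "rx": 0, "ry": 0, "rz": 0.06, "claw": 1}

```text
t: 17.82
eef_pos: [554.8, 2.1, 98.8]
tcp_rot: [-3.141, 0.001, 2.279]
ft_force: [-1.6, 0.1, 8.0]
opening: 0.1
```

```bash
python3 -c "
from h import *
goto([554.1,3,99],1.646,1,1)"
```

```text
t 17.825 pos [554.8   2.1  98.8] rot [-3.1413e+00  1.3000e-03  2.2787e+00] q [-0.11 -0.82] op 0.1 F [-1.6  0.1  8. ] M [-0.12  0.32  0.1 ]
n 1 err [-0.7  0.9  0.2]
{"dx": 0.0014, "dy": 0.0, "dz": -0.0002, "rx": 0.0001, "ry": 0.0009, "rz": 0.4028, "claw": 1},
```

>>> arm_command:
  steps:
    - {"dx": 0.0005, "dy": 0, "dz": 0, "rx": 0, "ry": 0, "rz": 0.08, "claw": 1}
    - {"dx": 0, "dy": 0, "dz": 0, "rx": 0, "ry": 0, "rz": 0.08, "claw": 1}
    - {"dx": 0, "dy": 0, "dz": 0, "rx": 0, "ry": 0, "rz": 0.08, "claw": 1}
    - {"dx": 0, "dy": 0, "dz": 0, "rx": 0, "ry": 0, "rz": 0.08, "claw": 1}
    - {"dx": 0, "dy": 0, "dz": 0, "rx": 0, "ry": 0, "rz": 0.05, "claw": 1}
    - {"dx": 0, "dy": 0, "dz": 0, "rx": 0, "ry": 0, "rz": 0.03, "claw": 1}

```text
t: 18.58
eef_pos: [554.2, 1.9, 98.8]
tcp_rot: [-3.141, 0.003, 1.632]
ft_force: [-1.8, 0.4, 9.0]
opening: 0.101
```

```bash
python3 -c "
from h import *
goto([554.1,3,99],1.646,1,1)"; python3 cap.py wrist w8;python3 cap.py top t3;python3 cap.py scene s4; python3 -c "
from h import *
p=load('w8.npz')[0]
cv2.imwrite('pics/w8c.png',cv2.resize(p[150:260,190:310],None,fx=5,fy=5,interpolation=cv2.INTER_CUBIC)[:,:,::-1])
a=load('s4.npz')[0][140:240,210:340]; cv2.imwrite('pics/s4c.png',cv2.resize(a,None,fx=5,fy=5,interpolation=cv2.INTER_CUBIC)[:,:,::-1])"
```

```text
t 18.575 pos [554.2   1.9  98.8] rot [-3.1406e+00  2.6000e-03  1.6316e+00] q [-0.11 -0.17] op 0.101 F [-1.8  0.4  9. ] M [-0.03  0.35  0.16]
n 1 err [-0.1  1.1  0.2]
{"dx": 0.0014, "dy": -0.0001, "dz": -0.0002, "rx": -0.0007, "ry": 0.0016, "rz": -0.0092, "claw": 1},
w8 t 18.575 [554.2   1.9  98.8] [-3.1406e+00  2.6000e-03  1.6316e+00] [-0.114  0.539  1.85  -0.004  0.753 -0.172]
t3 t 18.625 [554.2   1.8  98.8] [-3.1406e+00  2.6000e-03  1.6293e+00] [-0.115  0.539  1.85  -0.004  0.753 -0.17 ]
s4 t 18.675 [554.2   1.8  98.8] [-3.1405e+00  2.6000e-03  1.6323e+00] [-0.115  0.539  1.851 -0.004  0.753 -0.173]
```

View pics/w8c.png

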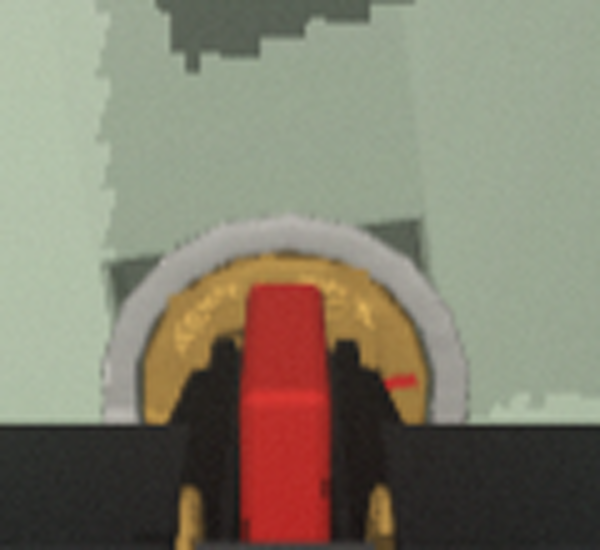

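View pics/s4c.png

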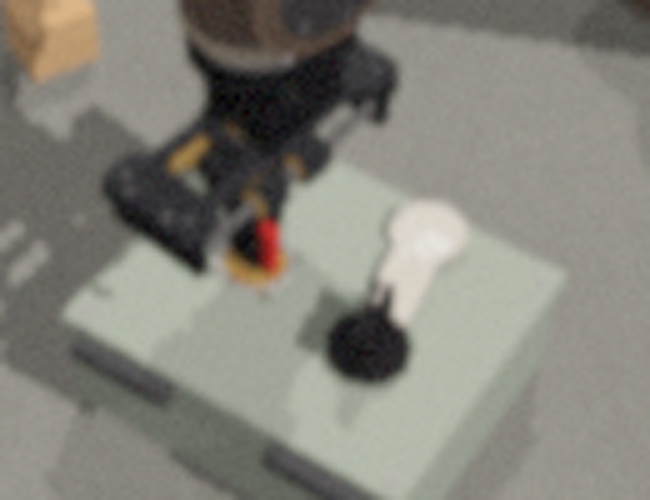

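View pics/t3.png

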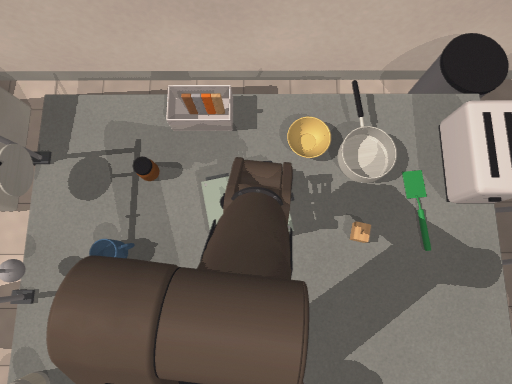

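>>> arm_command:
  steps:
    - {"dx": 0.0005, "dy": 0, "dz": 0, "rx": 0, "ry": 0, "rz": 0.025, "claw": 1}
    - {"dx": 0, "dy": 0, "dz": 0, "rx": 0, "ry": 0, "rz": 0.02, "claw": 1}

```text
t: 18.98
eef_pos: [554.1, 1.9, 98.8]
tcp_rot: [-3.14, 0.004, 1.563]
ft_force: [-1.9, 2.0, 9.6]
opening: 0.102
```

```bash
python3 cap.py wrist w9; python3 -c "
from h import *
goto([554.1,3,99],1.646,1,1)
p=load('w9.npz')[0]
cv2.imwrite('pics/w9c.png',cv2.resize(p[150:260,190:310],None,fx=5,fy=5,interpolation=cv2.INTER_CUBIC)[:,:,::-1])
for n in ['w7','w8','w9']:
    p,d,c=load(n+'.npz'); q=cv2.cvtColor(p,cv2.COLOR_RGB2HSV); H=q[...,0].astype(int)
    u,v=np.meshgrid(np.arange(512),np.arange(384)); m=((H<6)|(H>172))&(q[...,1]>150)&(u>263)&(u<280)&(v>215)&(v<235)
    W=plane(np.stack([u[m],v[m]],1),c,92)[:,:2]; mn=W.mean(0); e=mn-[553.45,3.1]; print(n,m.sum(),mn.round(1),np.degrees(np.arctan2(e[1],e[0])).round(1),np.linalg.norm(e).round(1))
"
```

```text
w9 t 18.975 [554.1   1.9  98.8] [-3.1404  0.0036  1.5627] [-0.114  0.539  1.85  -0.005  0.753 -0.102]
t 19.025 pos [554.1   1.9  98.8] rot [-3.1404  0.0035  1.5612] q [-0.11 -0.1 ] op 0.102 F [-2.   0.6  8.8] M [-0.09  0.37  0.4 ]
n 1 err [-0.   1.1  0.2]
{"dx": 0.0013, "dy": -0.0001, "dz": -0.0002, "rx": -0.0009, "ry": 0.0022, "rz": -0.054, "claw": 1},
w7 12 [551.2  18.6] 98.1 15.6
w8 11 [569.3   5.7] 9.4 16.0
w9 13 [569.1   5.5] 8.7 15.8
```

View pics/w9c.png

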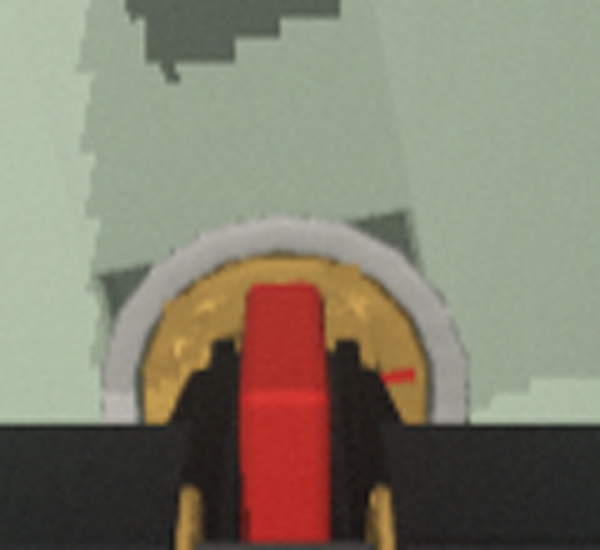

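At the stop: the moment about z rose from 0.16 to 0.40 N m while the lock mark stayed put. Handing in while holding.

```bash
python3 -c "
from cell import env
print(env.job_done()); s=env.state(); print(s['t'],s['tcp_rot'],s['moment'],s['ft_force'],s['opening'])"
```

```text
the job is handed in; nothing more can be done
None
the job is handed in; nothing more can be done
```

The lock's catch is open. I handed the job in at about 19 s with the arm still gripping the key and holding it turned at its stop.

- **Knob:** I turned it about 1.18 rad clockwise and let go. The camera then showed the cover swung off towards the robot's side and the brass lock exposed.
- **Key:** I lifted it from its stand and pushed it in with small twists until it hit a hard stop. The head top then measured about 132 mm, so its underside is on the 92 mm face and the key is fully home.
- **Quarter turn:** The lock's mark moved about 89–90° between the two views. A last 4° of tool turn did not move it, and the turning moment rose from 0.16 to 0.40 N m. I take that as the stop. About 9 N still presses down, and the grip is firm.

**Checks that disagreed or were incomplete:**
- When the key reached its stop, the wrist force briefly showed 44 N through the key. I eased it off straight away.
- The tool ended about 1.3 mm lower than I had predicted for the key being home. The key probably slid slightly in the grip, as the head-height check agreed with it being home.
- The bolt could not be checked because the arm hid it.
- The jar, bowl, saucepan, spatula and mug looked unmoved in the last top view; I compared them only by eye.

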